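# Lock the herb pots on the rack and set the drip timer before going away

### The arm

A 6-joint arm with a two-finger parallel gripper is mounted at the origin on the work surface. World frame = base frame: x ahead of the robot, y to its left, z up, the work surface at z = 0. Lengths are in m, angles in degrees, forces in N, time in s.
With the tool pointing down it reaches from about 0.25 to 0.725 m from the base axis. Payload 9.7 kg.
Tool frame: the origin (TCP) lies on the centre line of the jaws, within the pads' length; the fingertips stand 14 mm ahead of it and the grasp point (between the pads) lies 5 mm behind it; z points along the fingers, y is the line along which they close (so a half turn about z gives the same grasp; the last joint's range is limited). The gripper opens to 85 mm and grips with 20 to 120 N. Pads are 22 mm wide; open, the fingers measure 114 mm over their backs; the gripper's body (76 mm by 85 mm) begins 54 mm behind the grasp point. The pads swing forward as they close: fully open they stand 13 mm farther back than shut.
Start: joints at [-76.834, 4.979, 10.078, 95.1, 0, 90], TCP at [0.125, -0.536, 0.245] pointing down, gripper open.
Joint ranges: [-179.16, 179.16], [-48.56, 103.87], [-65.8, 70.77], [-126.05, 130.52], [-82.76, 87.17], [-180, 180]. Speed limits (degrees/s): [127.2, 127.2, 147.25, 180, 180, 180].

### API

Orientations are given as [roll, pitch, yaw] about the fixed x, y, z axes, in that order (R = Rz(yaw) Ry(pitch) Rx(roll)).
In Python, from workcell import bot, camera, get_calibration, ticket gives the robot as it stands. The module is installed in compiled form; this text tells all that it offers.
- The arm moves only by the tool send_rows, never from a script. Its arguments are lists of equal length, an entry for each row: "linear": the shift along the tool's x, y, z in m, a list of three; "twist": the turn, a rotation vector about the tool's x, y, z in units of 10 degrees (1.0 is 10 degrees), a list of three; "gripper": the opening in per cent of the stroke, from 0 (shut) to 100 (fully open). In form: {"linear": [[x, y, z], ...], "twist": [[wx, wy, wz], ...], "gripper": [gripper, ...]}. A call has 1 to 8 rows; each row shifts and turns the commanded pose from where the row before left it, along the tool's axes as they then stand; what a row does not reach is not made up. A row lasts 1/8 s, in which the tool goes at most 62.5 mm and 10.7 degrees, less where a joint would pass 70% of its speed; a pose out of reach is approached as far as the arm can. A call with a gripper value outside its range is refused whole. The fingers move at their own pace and stop on an object; "grip_force" is the grip in N (left out, the last holds). Time passes only in rows, so rows that do not move let the fingers close. It gives the time, the measured TCP pose, the force, the opening and the grip force at its end, in the units of the state.
- bot.get_obs(): the state, without advancing time (a new reading comes with each control period).
- camera(name): name is "scene" or "top" or "wrist"; returns the picture (400x640x3 uint8, red, green, blue); there is no depth.
- get_calibration(name): a dict with "fx", "fy", "cx", "cy" (pixels), "origin" and "orientation" of the camera in the world; the wrist camera has in their place "hand_eye" (4x4, takes a point from camera to tool coordinates, whose origin is the TCP and whose axes are the flange's). Camera axes: x right, y down, z forward; pixel columns grow to the right and rows downward; lengths in m; the calibration is good to about 2 mm. A picture is of the moment at which its call begins: read the wrist's pose just before it. get_calibration takes no time and is no camera call.
- ticket.job_done(): hands the job in; it is judged then, once.
The state is a dict: "time": time; "q": joint angles; "qd": joint speeds; "joint_efforts": joint torques, N m; "ee_pos": TCP position; "tcp_rot": TCP orientation; "wrist_force": force on the tool from outside, world axes, zero at the start; "torque": the same for the moment, N m; "opening": finger opening in m; "grasp_force": force on a finger pad.
Only numpy, scipy, OpenCV 4.12 (cv2) and the standard library are available. Lean on these libraries where they do the work, as an engineer would, in place of code of your own. Each camera call takes 0.05 s, during which the arm holds its last target. There are 200 camera calls.

### The job

We are going away, so make the herbs safe and watered: stand every square-sided pot that has a steel eye upright in a well of its own in the rack, eyes to the front, then run the locking rod from the right-hand end through the end plate, all the pot eyes and the far end plate until its knob is up against the rack. Open the drip timer's clear cover, set the dial to the second click from off (the second tick after the dot) and shut the cover again. Never tip a pot over, and leave the other things on the shelf where they are.

Things in the scene. Friction and masses are not known exactly. Their poses are not given: they have to be found in the camera images.
- rack: fixed stainless planter rack. Origin: centre of its underside; y along its length, front to -x. 4 mm floor with three wells 85 (x) by 55 (y) mm, kerbs 8 mm above the well floors, centred at x 0 and y -78, 0, +78 mm. Upright end plates 40 wide, 6 thick, 80 mm high at y -134 and +134, x -60 mm, each with a 21 mm hole along y. Drip pipe along the back at x 62 mm, its top 94 mm up.
- rack_in (a point): centre of the hole in the right-hand (-y) end plate, on its outer face, x -60, y -137, z 56 mm in the rack's frame: where the rod enters, towards +y. A pot standing square in a well, eye to the front, has its hole on this line (within 3 mm).
- rack_out (a point): centre of the hole in the left-hand (+y) end plate, on its outer face
- pot_a: terracotta herb pot: a box 80 (x) by 50 (y) by 70 mm high, plant up to 22 mm above the rim, 0.34 kg. Origin: centre of its underside, z up. A steel eye stands out from its -x face, the front: a plate 36 by 36 mm, 10 mm thick along y, with a 21 mm hole along y. Grip it across its 50 mm width at mid-length. May be absent (None).
- pot_b: terracotta herb pot: a box 80 (x) by 50 (y) by 70 mm high, plant up to 22 mm above the rim, 0.34 kg. Origin: centre of its underside, z up. A steel eye stands out from its -x face, the front: a plate 36 by 36 mm, 10 mm thick along y, with a 21 mm hole along y. Grip it across its 50 mm width at mid-length. May be absent (None).
- pot_c: terracotta herb pot: a box 80 (x) by 50 (y) by 70 mm high, plant up to 22 mm above the rim, 0.34 kg. Origin: centre of its underside, z up. A steel eye stands out from its -x face, the front: a plate 36 by 36 mm, 10 mm thick along y, with a 21 mm hole along y. Grip it across its 50 mm width at mid-length. May be absent (None).
- pot_a_eye (a point): centre of the hole in the eye of pot_a, at x -60, z 52 mm in the pot's frame
- pot_b_eye (a point): centre of the hole in the eye of pot_b, at x -60, z 52 mm in the pot's frame
- pot_c_eye (a point): centre of the hole in the eye of pot_c, at x -60, z 52 mm in the pot's frame
- rod: loose steel locking rod, 12 mm thick, 295 mm from the knob's shoulder to the tip, last 12 mm tapered; wooden knob 22 by 22 mm square, 50 mm long, behind the shoulder; 0.12 kg, centre of mass 110 mm ahead of the shoulder. Origin: on the axis at the shoulder; x to the tip. Lies on the shelf on a flat of the knob, axis 11 mm up there, tip 5 mm lower, tip to the robot's left.
- rod_mid (a point): point on the axis about half-way along the rod, x +150 mm (the tip is at x +295 mm; with the rod home it stands out 21 mm beyond the left plate)
- rod_knob (a point): middle of the rod's knob, x -25 mm, where it is gripped across two flat sides
- timer: fixed drip timer: grey box 120 by 120 mm, walls 62 mm high and 4 mm thick around an inner panel at 30 mm, under a clear cover. Origin: centre of its underside, the cover's tab to -x (front), its hinge on the +x side.
- timer_axis (a point): on the dial's vertical axis in the middle of the box, 47 mm up: the dial is a black bar handle 40 mm long, 12 mm wide, between 35 and 58 mm up, on a disc of 20 mm radius
- dial (a joint): dial angle, rad. 0 is off: bar along the timer's x, white-marked end to the front, at a round dot. Grows clockwise seen from above to 3.665. Detents every 0.5236 rad (30 degrees), each with a black tick: first click 0.524, second 1.047, seventh 3.665. A click takes about 0.05 N m; let go near a detent, it settles into it.
- cover (a joint): angle of the clear cover, rad: 0 shut, grows as it swings up and back to 1.85. Its hinge is stiff (0.12 N m): it stays where it is left.
- cover_tab (a point): grip point on the cover's black pull tab, 146 mm from the hinge; the tab is 18 mm wide along the hinge, 8 mm thick, and stands out 38 mm beyond the cover's edge, its middle 64 mm up when shut. Pinched across its 18 mm width it can turn between the fingers.
- cover_hinge (a point): middle of the cover's hinge line, which runs along the timer's y axis, 64.5 mm up
- pail: empty blue plastic pail, 164 mm wide, 150 mm high, not part of the job
- planter: white ceramic planter, 168 mm wide, 115 mm high plus foliage, not part of the job
- peg_crate: wooden slatted crate of clothes pegs, 140 by 200 by 75 mm, not part of the job
- garden_fork: green plastic hand fork lying flat, 270 mm long along its x, not part of the job
- spring_clip: steel spring clip, 75 mm long, 12 mm high, not part of the job
- round_pot: small round terracotta pot without an eye, 80 mm wide, 65 mm high, not part of the job
Not all that is in view belongs to the job. Leave any blue look-alike of the pot_b alone.

How it is judged (in metres and radians):
On the way, in this order (a step that is already met when the one before it is completed fails the run):
1. every pot stands in a well of the rack (x of pot_a in the frame of rack between -0.006 and 0.006 m and z of pot_a in the frame of rack between -0.002 and 0.009 m and (y of pot_a in the frame of rack between -0.086 and -0.07 m or y of pot_a in the frame of rack between -0.008 and 0.008 m or y of pot_a in the frame of rack between 0.07 and 0.086 m) and angle between each of pot_a, pot_b, pot_c's own z axis and vertical below 0.1 rad and x of pot_b in the frame of rack between -0.006 and 0.006 m and z of pot_b in the frame of rack between -0.002 and 0.009 m and (y of pot_b in the frame of rack between -0.086 and -0.07 m or y of pot_b in the frame of rack between -0.008 and 0.008 m or y of pot_b in the frame of rack between 0.07 and 0.086 m) and x of pot_c in the frame of rack between -0.006 and 0.006 m and z of pot_c in the frame of rack between -0.002 and 0.009 m and (y of pot_c in the frame of rack between -0.086 and -0.07 m or y of pot_c in the frame of rack between -0.008 and 0.008 m or y of pot_c in the frame of rack between 0.07 and 0.086 m)), for 0.2 s.
2. the rod is through both plates and every eye, its knob up to the plate (y of rod in the frame of rack between -0.146 and -0.131 m and x of rod in the frame of rack between -0.068 and -0.052 m and z of rod in the frame of rack between 0.046 and 0.066 m and angle between the x axis of rod and the y axis of rack, either way round below 0.04 rad and y of pot_a_eye in the frame of rod between -0.006 and 0.006 m and z of pot_a_eye in the frame of rod between -0.006 and 0.006 m and y of pot_b_eye in the frame of rod between -0.006 and 0.006 m and z of pot_b_eye in the frame of rod between -0.006 and 0.006 m and y of pot_c_eye in the frame of rod between -0.006 and 0.006 m and z of pot_c_eye in the frame of rod between -0.006 and 0.006 m), for 0.2 s.
At the end, for the whole second after the job is handed in: Each pot upright and fully down in its own well (6 mm front to back, 8 mm sideways), rod through both plates and every eye with its shoulder within 9 mm of the right plate, dial at the second click (1.047 rad, within 0.13), cover shut (under 0.06 rad), all at rest (all of step 1 and all of step 2 and linear speed of each of pot_a, pot_b, pot_c, rod below 0.02 m/s and value of joint dial between 0.9172 and 1.1772 rad and value of joint cover below 0.06 rad); the robot touches nothing.
It fails at once if a thing that is no part of the job is moved more than 4 cm (distance of any of pail, planter, peg_crate, garden_fork, spring_clip, round_pot from where it was at the start of the episode above 0.04 m).
It fails at once if a pot is tipped more than 50 degrees (angle between any of pot_a, pot_b, pot_c's own z axis and vertical above 0.87 rad).
Of pot_a, pot_b, pot_c only 2 to 3 are there at a start; the rules pass over those that are not, and their reading is None.
At some moment in a run one of pot_a, pot_b, pot_c, rod may be knocked a few centimetres aside while the robot is not near it.
Once in a run the grip may slacken for a moment while it holds something.
It also fails if it takes over 210 s, if anything falls off the work surface, if the arm or the gripper's body presses on something with over 40 N, if the wrist force passes 120 N, or if a joint passes its speed limit or range.

## Working session

There is one attempt and no reset: what is moved stays moved. The work goes in short steps, Python scripts to look and compute and a tool call to move; the robot and the scene stay as the last step left them, time stands still between calls to the robot, and variables do not carry over. Pictures are saved under pics/ and viewed, at most 14 in all, crops included, and the job is handed in when it is done.

Besides the shell and the picture viewer there is one more tool, called after "Emit:" as name(argument=value, ...) on one line, values as JSON. send_rows: Moves the arm, as the interface text tells. Its arguments: {"type":"object","properties":{"linear":{"type":"array"},"twist":{"type":"array"},"gripper":{"type":"array"},"grip_force":{"type":"number"}},"required":["linear","twist","gripper"]}

```bash
ls; mkdir -p pics; python3 - <<'E'
from workcell import bot,camera,get_calibration
import cv2,numpy as np
for n in ["scene","top","wrist"]:
    cv2.imwrite(f"pics/{n}0.png",camera(n)[:,:,::-1]); print(n,get_calibration(n))
print(bot.get_obs())
E
```

```text
pics
scene {'fx': 389.57586573508735, 'fy': 389.57586573508735, 'cx': 320.3305141592945, 'cy': 199.51727967871335, 'origin': array([1.25121511, 0.29760174, 1.30072045]), 'orientation': array([-146.93893474,    0.39093917,  107.71046637])}
top {'fx': 513.1316421057265, 'fy': 513.1316421057265, 'cx': 312.11127963796696, 'cy': 202.07886423860663, 'origin': array([0.34485031, 0.07429776, 1.56738718]), 'orientation': array([-174.07697784,   -1.28537178,  -90.73998895])}
wrist {'fx': 345.04323346232184, 'fy': 345.04323346232184, 'cx': 324.1973446365548, 'cy': 192.37602211942755, 'hand_eye': array([[ 4.82182029e-04, -9.56908674e-01, -2.90388630e-01,
         7.44200074e-02],
       [ 9.99999839e-01,  3.74434355e-04,  4.26609227e-04,
        -4.77189065e-04],
       [-2.99494591e-04, -2.90388789e-01,  9.56908701e-01,
        -1.28229107e-01],
       [ 0.00000000e+00,  0.00000000e+00,  0.00000000e+00,
         1.00000000e+00]])}
{'time': 0.15, 'q': array([-7.68316421e+01,  5.00384480e+00,  1.00440618e+01,  9.50997810e+01,
       -2.41777671e-04,  8.99988473e+01]), 'qd': array([-0.01819749, -0.03417749,  0.11818816,  0.03851761,  0.04019798,
        0.03489288]), 'joint_efforts': array([ 1.38013678e-03, -5.20760965e+01,  4.65044618e+01,  1.38852836e-02,
        8.66579308e-05, -9.57935555e-06]), 'ee_pos': array([ 0.12525805, -0.53537518,  0.24473873]), 'tcp_rot': array([-1.79940436e+02,  2.40579230e-04,  1.31695108e+01]), 'wrist_force': array([0.49758256, 1.05361793, 0.59356206]), 'torque': array([0.01015163, 0.06708808, 0.02188169]), 'grasp_force': 0.0, 'opening': 0.0852513682481912}
```

View pics/top0.png

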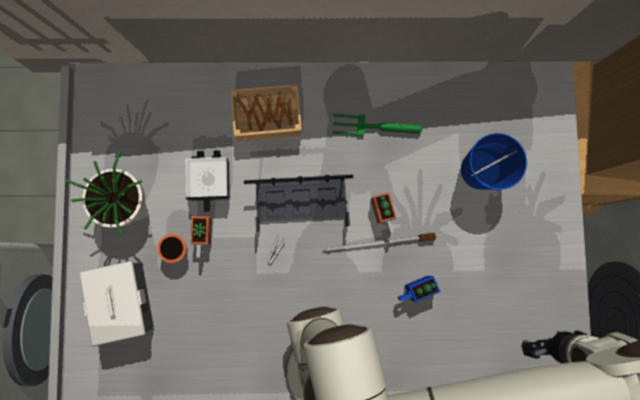

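View pics/scene0.png

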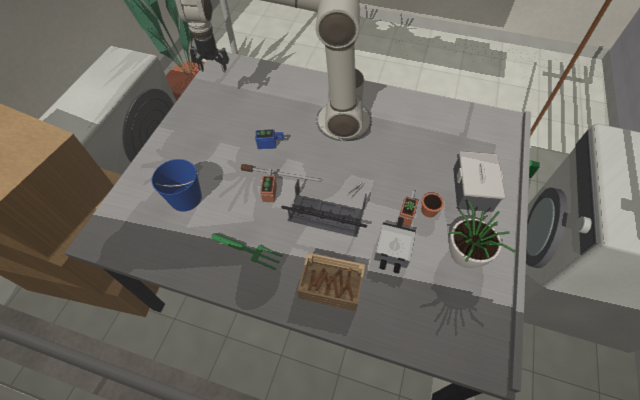

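Top view (up is +x, left is +y): the rack is at about (303,200) and the timer at (207,178). The terracotta square pots are at (200,230) and (383,208), the rod runs from (325,249) to (435,237), and the blue look-alike is at (420,290). Next I'll enlarge it and set up the measuring helpers.

```bash
cat > h.py <<'E'
import numpy as np,cv2
from scipy.spatial.transform import Rotation as R
from workcell import bot,camera,get_calibration
def pose(n):
    c=get_calibration(n)
    if n=="wrist":
        o=bot.get_obs();T=np.eye(4);T[:3,:3]=R.from_euler('xyz',o['tcp_rot'],degrees=True).as_matrix();T[:3,3]=o['ee_pos']
        return c,T@np.array(c['hand_eye'])
    T=np.eye(4);T[:3,:3]=R.from_euler('xyz',c['orientation'],degrees=True).as_matrix();T[:3,3]=c['origin'];return c,T
def ray(ct,uv):
    c,T=ct;d=T[:3,:3]@np.array([(uv[0]-c['cx'])/c['fx'],(uv[1]-c['cy'])/c['fy'],1]);return T[:3,3],d
def onz(ct,uv,z):
    o,d=ray(ct,uv);return o+d*(z-o[2])/d[2]
def proj(ct,p):
    c,T=ct;q=T[:3,:3].T@(np.array(p)-T[:3,3]);return np.array([c['fx']*q[0]/q[2]+c['cx'],c['fy']*q[1]/q[2]+c['cy']])
E
python3 - <<'E'
from h import *
i=cv2.imread("pics/top0.png")
cv2.imwrite("pics/topc.png",cv2.resize(i[140:290,155:445],None,fx=2.75,fy=2.75,interpolation=cv2.INTER_CUBIC))
i=cv2.imread("pics/scene0.png")
cv2.imwrite("pics/scenec.png",cv2.resize(i[120:290,225:465],None,fx=3.3,fy=3.3,interpolation=cv2.INTER_CUBIC))
t=pose("top")
for n,uv,z in [("timer",(207,178),.064),("rack",(303,200),.01),("potL",(200,230),.07),("potR",(383,208),.07),("blue",(425,289),.07),("rodtip",(325,249),.006),("rodend",(435,237),.02)]: print(n,onz(t,uv,z).round(3))
E
```

```text
timer [0.575 0.347 0.064]
rack [0.513 0.065 0.01 ]
potL [0.422 0.365 0.07 ]
potR [ 0.48 -0.17  0.07]
blue [ 0.243 -0.285  0.07 ]
rodtip [ 0.363 -0.     0.006]
rodend [ 0.395 -0.333  0.02 ]
```

View pics/topc.png

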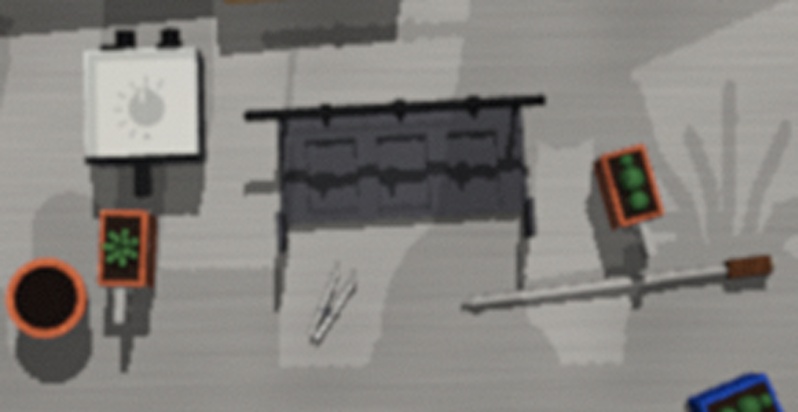

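View pics/scenec.png

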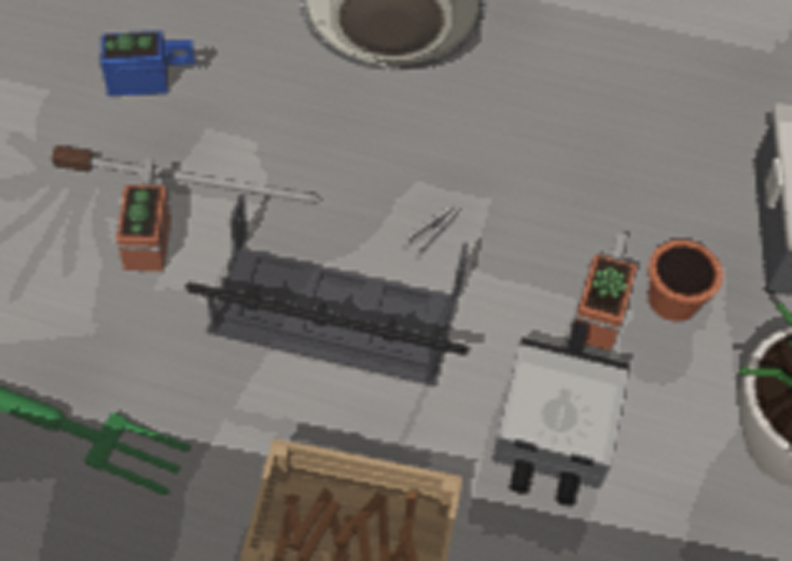

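Both pots already have their eyes towards the robot (crop pixels: pot near the timer at (125,247), the other at (630,187)), and there is no third terracotta square pot. Next I'll move the wrist camera over the rack for closer measurements.

Emit:
send_rows(linear=[[0,0,-0.02],[0,0,-0.02],[0.029,-0.042,-0.005],[0.029,-0.042,-0.005],[0.029,-0.042,-0.005],[0.029,-0.042,-0.005],[0.029,-0.042,-0.005],[0.029,-0.042,-0.005]], twist=[[0,0,0.6585],[0,0,0.6585],[0,0,0],[0,0,0],[0,0,0],[0,0,0],[0,0,0],[0,0,0]], gripper=[100,100,100,100,100,100,100,100], grip_force=40)

```text
time: 1.15
ee_pos: [0.2999, -0.2821, 0.3153]
tcp_rot: [180.0, -0.0, -0.0]
wrist_force: [0.2, -0.3, 0.1]
opening: 0.0856
grasp_force: 0.0
```

Emit:
send_rows(linear=[[0.029,-0.042,0],[0.029,-0.042,0],[0.029,-0.042,0],[0.029,-0.042,0],[0.029,-0.042,0],[0.029,-0.042,0],[0.029,-0.042,0],[0.029,-0.042,0]], twist=[[0,0,0],[0,0,0],[0,0,0],[0,0,0],[0,0,0],[0,0,0],[0,0,0],[0,0,0]], gripper=[100,100,100,100,100,100,100,100])

```text
time: 2.15
ee_pos: [0.5325, 0.0279, 0.3153]
tcp_rot: [-178.8, 0.0, 2.5]
wrist_force: [0.2, -0.5, -0.2]
opening: 0.0854
grasp_force: 0.0
```

```bash
python3 - <<'E'
from h import *
ct=pose("wrist"); i=camera("wrist")[:,:,::-1]; cv2.imwrite("pics/w1.png",i); np.save("w1.npy",ct[1])
o=bot.get_obs();print(o['ee_pos'],o['tcp_rot'],o['time'])
E
```

```text
[0.53511524 0.02919315 0.31363276] [-1.78740031e+02  6.41986177e-02  2.54935816e+00] 2.2
```

View pics/w1.png

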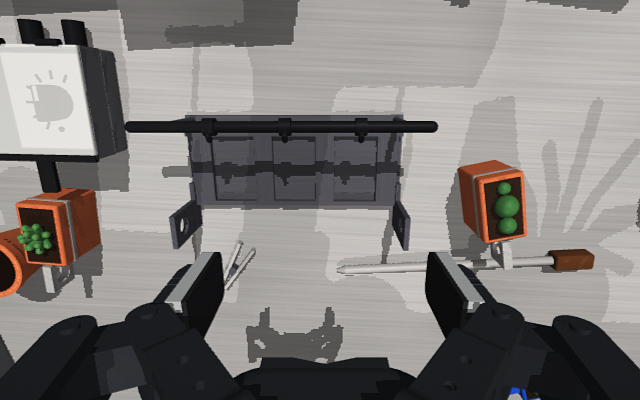

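The wrist view shows the rack well: pipe from (128,127) to (436,127), plates at (185,225) and (402,230). The pots are at (60,225) and (497,200), with the rod from (340,269) to (593,260). I'll let it settle and check the pose before measuring.

Emit:
send_rows(linear=[[0,0,0],[0,0,0]], twist=[[0,0,0],[0,0,0]], gripper=[100,100])

```text
time: 2.45
ee_pos: [0.5313, 0.0253, 0.3156]
tcp_rot: [-178.9, 0.0, 2.2]
wrist_force: [-0.1, -0.9, -0.2]
opening: 0.0855
grasp_force: 0.0
```

```bash
python3 - <<'E'
from h import *
ct=pose("wrist"); i=camera("wrist")[:,:,::-1]; cv2.imwrite("pics/w2.png",i); np.save("w2.npy",ct[1])
o=bot.get_obs();print(o['ee_pos'],o['tcp_rot'],o['time'],o['q'],o['qd'])
hsv=cv2.cvtColor(i,cv2.COLOR_BGR2HSV)
m=((hsv[...,0]<16)&(hsv[...,1]>120)&(hsv[...,2]>60)).astype(np.uint8)*255
c,_=cv2.findContours(m,0,2)
for k in c:
    if cv2.contourArea(k)>80: print(cv2.minAreaRect(k),cv2.approxPolyDP(k,4,True).reshape(-1,2).tolist())
cv2.imwrite("pics/w2c.png",cv2.resize(i[100:285,0:320],None,fx=2.5,fy=2.5,interpolation=cv2.INTER_CUBIC))
cv2.imwrite("pics/w2d.png",cv2.resize(i[100:285,320:640],None,fx=2.5,fy=2.5,interpolation=cv2.INTER_CUBIC))
E
```

```text
[0.53127338 0.02523198 0.31583383] [-1.78867849e+02 -5.39741893e-03  2.20133653e+00] 2.5 [  2.1422991    4.72345731  17.78432652 103.05663851   1.13215622
 179.94095103] [-0.27687247 -0.39347628 -0.05114984 -0.08638238  0.13515754 -0.02195755]
((571.7848510742188, 257.0528259277344), (19.894248962402344, 40.744117736816406), 87.51044464111328) [[592, 253], [583, 247], [551, 248], [555, 267], [590, 265]]
((35.5, 248.5), (97.0, 71.0), 90.0) [[62, 203], [14, 204], [18, 227], [0, 233], [0, 252], [14, 276], [0, 297], [19, 287], [41, 264], [71, 261]]
((75.55999755859375, 212.08001708984375), (76.4000015258789, 51.599998474121094), 53.13010025024414) [[32, 197], [68, 201], [77, 257], [98, 243], [91, 190], [60, 188]]
((499.250732421875, 203.63153076171875), (70.40052032470703, 49.463558197021484), 83.9909896850586) [[519, 169], [472, 176], [482, 240], [524, 233]]
((470.9586486816406, 187.43324279785156), (45.310760498046875, 74.67385864257812), 27.255327224731445) [[493, 158], [456, 167], [462, 218], [474, 231], [468, 174], [508, 165]]
```

View pics/w2c.png

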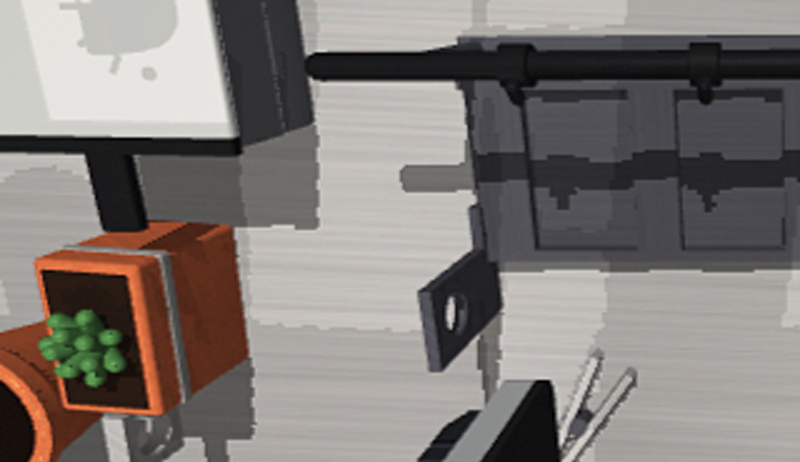

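View pics/w2d.png

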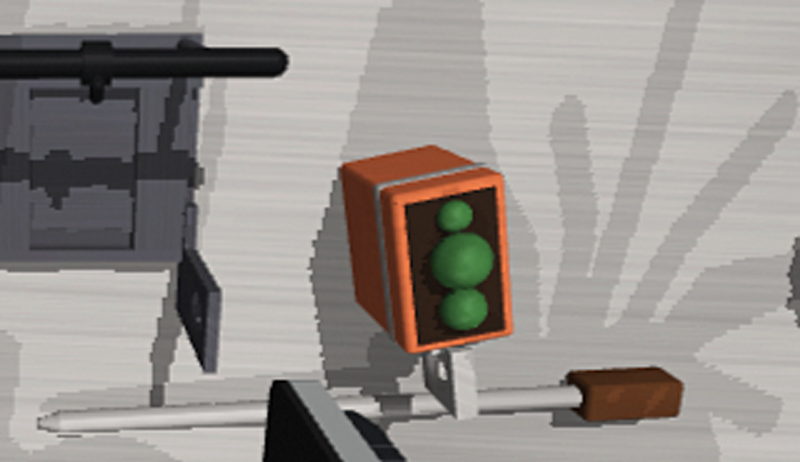

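The full-resolution crops give both pots' rims, the plate tops (crop c about (430,330), crop d about (211,330)) and the rod. The last joint is at its 180° limit, so I'll work at yaw about 180 from here. First, rough poses.

```bash
python3 - <<'E'
from h import *
ct=(get_calibration("wrist"),np.load("w2.npy"))
L=onz(ct,(172,232),.08);Rr=onz(ct,(404.4,232),.08);print("plates",L,Rr,np.linalg.norm(L-Rr),"mid",(L+Rr)/2)
d=L-Rr;print("rack yaw",np.degrees(np.arctan2(-d[0],d[1])))
for n,pts in dict(potR=[(519,169),(475,177),(482,240),(524,233)],potL=[(14.8,204),(62,201),(71,265),(26,262)]).items():
    P=np.array([onz(ct,p,.07) for p in pts]);print(n,P.mean(0).round(4),[np.linalg.norm(P[i]-P[i-1]).round(4) for i in range(4)])
    a=P[0]+P[1]-P[2]-P[3];print(np.degrees(np.arctan2(a[1],a[0])))
for n,p,z in [("tip",(336,269),.006),("shoulder",(550,258.5),.011),("knobend",(591,256),.015),("eyeR",(503,247),.052),("tabend",(54,190),.064),("clip",(240,260),.006)]:print(n,onz(ct,p,z).round(4))
t=pose("top");
for n,p,z in [("tabT",(155+143/2.75,140+193/2.75),.064),("dialT",(155+146/2.75,140+107/2.75),.058),("tip",(155+465/2.75,140+307/2.75),.006),("kend",(155+770/2.75,140+266/2.75),.011)]:print(n,onz(t,p,z).round(4))
E
```

```text
plates [0.43942909 0.20234553 0.08      ] [ 0.45205071 -0.06395501  0.08      ] 0.26659948011819096 mid [0.4457399  0.06919526 0.08      ]
rack yaw 2.7135698823415
potR [ 0.4852 -0.1708  0.07  ] [np.float64(0.0781), np.float64(0.0476), np.float64(0.078), np.float64(0.048)]
15.493774694645003
potL [0.4251 0.3622 0.07  ] [np.float64(0.0755), np.float64(0.0568), np.float64(0.0832), np.float64(0.0554)]
-2.5766984546673406
tip [0.3595 0.0083 0.006 ]
shoulder [ 0.3931 -0.284   0.011 ]
knobend [ 0.4014 -0.335   0.015 ]
eyeR [ 0.426  -0.1939  0.052 ]
tabend [0.4789 0.3441 0.064 ]
clip [0.367  0.1448 0.006 ]
tabT [0.4798 0.3467 0.064 ]
dialT [0.5732 0.3453 0.058 ]
tip [0.355  0.0028 0.006 ]
kend [ 0.3959 -0.3356  0.011 ]
```

Emit:
send_rows(linear=[[0,0,0],[0,0,0],[0,0,0],[0,0,0],[0,0,0],[0,0,0],[0,0,0],[0,0,0]], twist=[[0,0,-1.045],[0,0,-1.045],[0,0,-1.045],[0,0,-1.045],[0,0,-1.045],[0,0,-1.045],[0,0,-1.045],[0,0,-1.045]], gripper=[100,100,100,100,100,100,100,100])

```text
time: 3.5
ee_pos: [0.5312, 0.0251, 0.3161]
tcp_rot: [-179.9, -1.1, 86.1]
wrist_force: [-0.3, 1.0, -0.3]
opening: 0.0858
grasp_force: 0.0
```

Emit:
send_rows(linear=[[0,0,0],[0,0,0],[0,0,0],[0,0,0],[0,0,0],[0,0,0],[0,0,0],[0,0,0]], twist=[[0,0,-1.045],[0,0,-1.045],[0,0,-1.045],[0,0,-1.045],[0,0,-1.045],[0,0,-1.045],[0,0,-1.045],[0,0,-1.045]], gripper=[100,100,100,100,100,100,100,100])

```text
time: 4.5
ee_pos: [0.5312, 0.025, 0.3161]
tcp_rot: [178.9, -0.2, 169.7]
wrist_force: [0.5, -0.5, 1.0]
opening: 0.0854
grasp_force: 0.0
```

Emit:
send_rows(linear=[[0,0,0],[0.015,-0.04,0],[0.015,-0.035,0],[0,0,0],[0,0,0]], twist=[[0,0,-1.06],[0,0,0],[0,0,0],[0,0,0],[0,0,0]], gripper=[100,100,100,100,100])

```text
time: 5.12
ee_pos: [0.5016, -0.0494, 0.3145]
tcp_rot: [178.9, -0.0, 180.0]
wrist_force: [0.7, 0.4, -0.6]
opening: 0.0856
grasp_force: 0.0
```

```bash
python3 - <<'E'
from h import *
ct=pose("wrist"); i=camera("wrist")[:,:,::-1]; cv2.imwrite("pics/w3.png",i); np.save("w3.npy",ct[1])
o=bot.get_obs();print(o['ee_pos'],o['tcp_rot'],o['time'],o['q'])
E
```

```text
[ 0.50184157 -0.04902875  0.31428129] [ 1.78850968e+02 -2.01931203e-02 -1.79969962e+02] 5.175 [ -6.19266096   0.97433586  13.69895642 102.86925835   1.1400722
  -6.22393592]
```

View pics/w3.png

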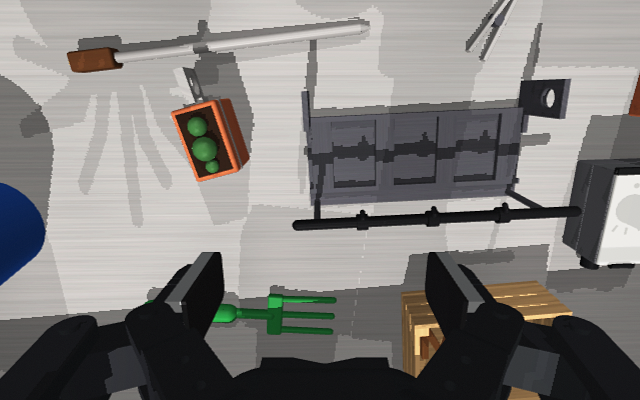

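The half-turned view shows the rack from (300,90) to (580,230), pot R's rim at (203,138), and the rod from knob (70,60) to tip (368,28). I'll zoom on the rack to pick its features precisely.

```bash
python3 - <<'E'
from h import *
i=cv2.imread("pics/w3.png")
j=cv2.createCLAHE(3,(4,4)).apply(cv2.cvtColor(i,cv2.COLOR_BGR2GRAY))
cv2.imwrite("pics/w3c.png",cv2.resize(j[70:240,295:575],None,fx=2.85,fy=2.85,interpolation=cv2.INTER_CUBIC))
ct=(get_calibration("wrist"),np.load("w3.npy"))
hsv=cv2.cvtColor(i,cv2.COLOR_BGR2HSV)
m=((hsv[...,0]<14)&(hsv[...,1]>150)&(hsv[...,2]>170)).astype(np.uint8)*255
c,_=cv2.findContours(m,0,2)
for k in c:
    if cv2.contourArea(k)>300:
        r=cv2.minAreaRect(k);b=cv2.boxPoints(r);P=np.array([onz(ct,p,.07) for p in b]);print(r,P.round(4).tolist(),P.mean(0),[np.linalg.norm(P[q]-P[q-1]).round(4) for q in range(4)])
E
```

```text
((204.28956604003906, 141.39866638183594), (76.8300552368164, 44.73888397216797), 70.70995330810547) [[0.4526, -0.2049, 0.07], [0.4377, -0.1596, 0.07], [0.5147, -0.1389, 0.07], [0.5314, -0.1869, 0.07]] [ 0.48410085 -0.17257918  0.07      ] [np.float64(0.0808), np.float64(0.0477), np.float64(0.0798), np.float64(0.0508)]
```

View pics/w3c.png

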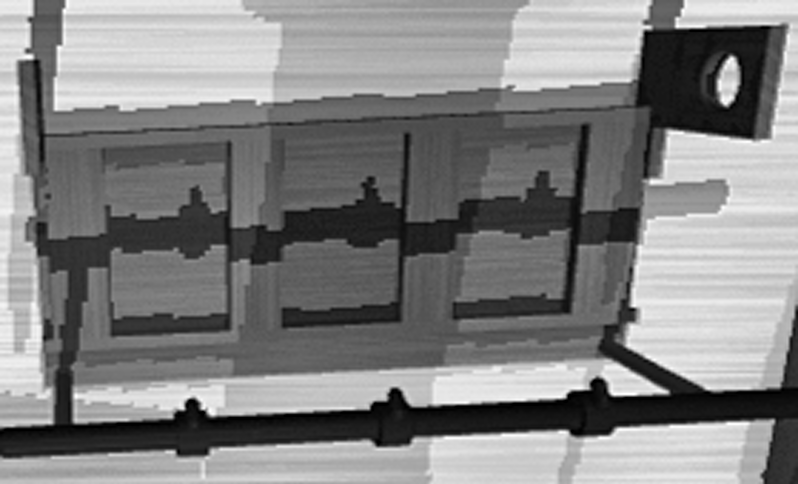

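```bash
python3 - <<'E'
from h import *
ct=(get_calibration("wrist"),np.load("w3.npy"))
f=lambda p:(295+(p[0]+.5)/2.85-.5,70+(p[1]+.5)/2.85-.5)
W=[[(103,149),(231,141),(231,330),(111,336)],[(280,140),(411,131),(402,320),(283,328)],[(455,133),(588,124),(575,312),(455,319)]]
A=[];B=[]
for w,y in zip(W,(-.078,0,.078)):
    P=np.array([onz(ct,f(p),.012) for p in w]);print(P.mean(0).round(4),[np.linalg.norm(P[q]-P[q-1]).round(4) for q in range(4)])
    for p,m in zip(P,[(-.0425,y-.0275),(-.0425,y+.0275),(.0425,y+.0275),(.0425,y-.0275)]): A.append(p[:2]);B.append(m)
# second view features (w2) of plate tops
def fit(A,B):
    A=np.array(A);B=np.array(B);a=A-A.mean(0);b=B-B.mean(0)
    th=np.arctan2((b[:,0]*a[:,1]-b[:,1]*a[:,0]).sum(),(a*b).sum());c,s=np.cos(th),np.sin(th);Rm=np.array([[c,-s],[s,c]])
    t=A.mean(0)-Rm@B.mean(0);print("yaw",np.degrees(th),"origin",t,"res",np.abs(A-(B@Rm.T+t)).max(0))
fit(A,B)
print("Lplate top w3",onz(ct,f((773,82)),.08))
# w2 wells
c2=(get_calibration("wrist"),np.load("w2.npy"))
g=lambda p:((p[0]+.5)/2.5-.5,100+(p[1]+.5)/2.5-.5)
h=lambda p:(320+(p[0]+.5)/2.5-.5,100+(p[1]+.5)/2.5-.5)
# w2: left well kerb corners (+78): TL TR BR BL in picture
P=np.array([onz(c2,q,.012) for q in [g((523,90)),g((630,90)),g((638,248)),g((535,248))]]);print("w2 +78",P.mean(0),[np.linalg.norm(P[q]-P[q-1]).round(4) for q in range(4)])
P=np.array([onz(c2,q,.012) for q in [h((28,87)),h((136,87)),h((136,247)),h((30,248))]]);print("w2 -78",P.mean(0),[np.linalg.norm(P[q]-P[q-1]).round(4) for q in range(4)])
E
```

```text
[ 0.5083 -0.0053  0.012 ] [np.float64(0.084), np.float64(0.0553), np.float64(0.0847), np.float64(0.0548)]
[0.5044 0.0724 0.012 ] [np.float64(0.0844), np.float64(0.0566), np.float64(0.0845), np.float64(0.0544)]
[0.5012 0.1499 0.012 ] [np.float64(0.0837), np.float64(0.0576), np.float64(0.0841), np.float64(0.055)]
yaw 3.0404845857816567 origin [0.50465238 0.07234334] res [0.00176357 0.00322136]
Lplate top w3 [0.43826114 0.20426938 0.08      ]
w2 +78 [0.5015386  0.14890118 0.012     ] [np.float64(0.0833), np.float64(0.0539), np.float64(0.0831), np.float64(0.0548)]
w2 -78 [ 0.50913774 -0.00562142  0.012     ] [np.float64(0.0842), np.float64(0.0536), np.float64(0.0835), np.float64(0.0556)]
```

Emit:
send_rows(linear=[[0,0,0],[0.0058,-0.041,0],[0.0058,-0.041,0],[0.0057,-0.0407,0],[0,0,0.02],[0,0,0.04],[0,0,0.05],[0,0,0.05]], twist=[[0.115,0,0],[0,0,0],[0,0,0],[0,0,0],[0,0,-0.75],[0,0,-0.75],[0,0,0],[0,0,0]], gripper=[100,100,100,100,100,100,100,100])

```text
time: 6.18
ee_pos: [0.4848, -0.1713, 0.1525]
tcp_rot: [-180.0, -0.1, -164.9]
wrist_force: [0.9, 0.2, -0.5]
opening: 0.0858
grasp_force: 0.0
```

```bash
cat >> h.py <<'E'
def st():
    o=bot.get_obs();print("t",round(o['time'],2),o['ee_pos'].round(4),o['tcp_rot'].round(2),"F",o['wrist_force'].round(1),"op",round(o['opening'],4),"g",round(o['grasp_force'],1),"q",o['q'].round(1))
E
python3 - <<'E'
from h import *
ct=pose("wrist"); i=camera("wrist")[:,:,::-1]; cv2.imwrite("pics/w4.png",i); st()
hsv=cv2.cvtColor(i,cv2.COLOR_BGR2HSV)
m=((hsv[...,0]<14)&(hsv[...,1]>150)&(hsv[...,2]>170)).astype(np.uint8)*255
c,_=cv2.findContours(m,0,2)
for k in c:
    if cv2.contourArea(k)>300:
        r=cv2.minAreaRect(k);b=cv2.boxPoints(r);P=np.array([onz(ct,p,.07) for p in b]);print(r,P.round(4).tolist(),P.mean(0),[np.linalg.norm(P[q]-P[q-1]).round(4) for q in range(4)])
E
```

```text
t 6.22 [ 0.4821 -0.1703  0.1452] [ 179.72   -0.52 -164.88] F [-0.2  0.7 -6.1] op 0.0853 g 0.0 q [-19.4  -0.6  -6.7  84.4  -0.1 -34.5]
((321.5, 201.5), (113.0, 77.0), 90.0) [[0.4528, -0.2058, 0.07], [0.4404, -0.1602, 0.07], [0.5138, -0.138, 0.07], [0.5274, -0.1883, 0.07]] [ 0.48360286 -0.17306249  0.07      ] [np.float64(0.0767), np.float64(0.0472), np.float64(0.0766), np.float64(0.0521)]
```

Emit:
send_rows(linear=[[0,0,0.035],[0,0,0.035],[0,0,0.025],[0,0,0.016],[0,0,0],[0,0,0],[0,0,0],[0,0,0]], twist=[[0,0,0],[0,0,0],[0,0,0],[0,0,0],[0,0,0],[0,0,0],[0,0,0],[0,0,0]], gripper=[100,100,100,100,100,0,0,0], grip_force=50)

```text
time: 7.22
ee_pos: [0.4852, -0.1723, 0.0444]
tcp_rot: [-179.9, 0.0, -165.0]
wrist_force: [0.1, -0.7, 6.2]
opening: 0.0495
grasp_force: 52.8
```

Emit:
send_rows(linear=[[0,0,0],[0,0,0],[0,0,0],[0,0,0]], twist=[[0,0,0],[0,0,0],[0,0,0],[0,0,0]], gripper=[0,0,0,0])

```text
time: 7.72
ee_pos: [0.4852, -0.1723, 0.0444]
tcp_rot: [-179.9, 0.1, -164.9]
wrist_force: [-0.6, -0.7, 6.2]
opening: 0.0492
grasp_force: 52.8
```

```bash
python3 - <<'E'
from h import *
st()
E
```

```text
t 7.72 [ 0.4852 -0.1723  0.0444] [-1.7994e+02  5.0000e-02 -1.6495e+02] F [-0.6 -0.7  6.2] op 0.0492 g 52.8 q [-19.5   1.1 -16.2  72.6  -0.  -34.6]
```

Emit:
send_rows(linear=[[0,0,-0.015],[0,0,-0.035],[0,0,-0.035],[0,0,-0.025],[0,0,-0.015],[0,0,0],[0,0,0]], twist=[[0,0,0],[0,0,0],[0,0,0],[0,0,0.6],[0,0,0.63],[0,0,0],[0,0,0]], gripper=[0,0,0,0,0,0,0])

```text
time: 8.6
ee_pos: [0.4842, -0.1718, 0.1674]
tcp_rot: [180.0, -0.1, -177.1]
wrist_force: [0.1, -0.7, -4.4]
opening: 0.0494
grasp_force: 53.1
```

Emit:
send_rows(linear=[[-0.004,0.02,0],[-0.006,0.03,0],[-0.007,0.035,0],[-0.007,0.035,0],[-0.005,0.0275,0],[-0.003,0.018,0],[0,0,0],[0,0,0]], twist=[[0,0,0],[0,0,0],[0,0,0],[0,0,0],[0,0,0],[0,0,0],[0,0,0],[0,0,0]], gripper=[0,0,0,0,0,0,0,0])

```text
time: 9.6
ee_pos: [0.5084, -0.0056, 0.1677]
tcp_rot: [-180.0, -0.1, -177.2]
wrist_force: [-0.1, -1.0, -3.8]
opening: 0.0491
grasp_force: 53.6
```

```bash
python3 - <<'E'
from h import *
st();ct=pose("wrist"); i=camera("wrist")[:,:,::-1]; cv2.imwrite("pics/w5.png",i);np.save("w5.npy",ct[1])
hsv=cv2.cvtColor(i,cv2.COLOR_BGR2HSV)
m=((hsv[...,0]<14)&(hsv[...,1]>150)&(hsv[...,2]>150)).astype(np.uint8)*255
c,_=cv2.findContours(m,0,2)
for k in c:
    if cv2.contourArea(k)>300:
        r=cv2.minAreaRect(k);b=cv2.boxPoints(r);P=np.array([onz(ct,p,.2) for p in b]);print(r,P.round(4).tolist(),P.mean(0),[np.linalg.norm(P[q]-P[q-1]).round(4) for q in range(4)])
E
```

```text
t 9.6 [ 0.5084 -0.0056  0.1677] [-1.7998e+02 -9.0000e-02 -1.7723e+02] F [-0.1 -1.  -3.8] op 0.0491 g 53.6 q [-0.6 -1.5 -5.1 86.4 -0.  -3.4]
((261.63690185546875, 324.9646301269531), (71.77820587158203, 11.593234062194824), 86.8201675415039) [[0.4976, -0.0279, 0.2], [0.4971, -0.0242, 0.2], [0.5249, -0.0229, 0.2], [0.5254, -0.0268, 0.2]] [ 0.51123673 -0.02545767  0.2       ] [np.float64(0.0278), np.float64(0.0037), np.float64(0.0278), np.float64(0.004)]
((389.06951904296875, 287.03253173828125), (11.666683197021484, 147.81600952148438), 3.2704882621765137) [[0.523, 0.0144, 0.2], [0.4698, 0.0118, 0.2], [0.4698, 0.0153, 0.2], [0.5231, 0.0184, 0.2]] [0.49643186 0.0149613  0.2       ] [np.float64(0.004), np.float64(0.0533), np.float64(0.0035), np.float64(0.0534)]
((296.4999694824219, 203.0), (64.99998474121094, 11.999998092651367), -0.0) [[0.4703, -0.0247, 0.2], [0.4666, -0.0246, 0.2], [0.4657, -0.0057, 0.2], [0.4694, -0.0055, 0.2]] [ 0.46799987 -0.01512818  0.2       ] [np.float64(0.0192), np.float64(0.0037), np.float64(0.019), np.float64(0.0037)]
```

Emit:
send_rows(linear=[[0,0,0.02],[0,0,0.03],[0,0,0.03],[0,0,0.015],[0,0,0.008],[0,0,0.004],[0,0,0.004],[0,0,0.003]], twist=[[0,0,0],[0,0,0],[0,0,0],[0,0,0],[0,0,0],[0,0,0],[0,0,0],[0,0,0]], gripper=[0,0,0,0,0,0,0,0])

```text
time: 10.65
ee_pos: [0.5088, -0.0051, 0.0544]
tcp_rot: [-180.0, -0.0, -177.2]
wrist_force: [0.3, 0.5, -3.6]
opening: 0.0495
grasp_force: 53.3
```

Emit:
send_rows(linear=[[0,0,0.003],[0,0,0.002],[0,0,0]], twist=[[0,0,0],[0,0,0],[0,0,0]], gripper=[0,0,0])

```text
time: 11.02
ee_pos: [0.5084, -0.0051, 0.0488]
tcp_rot: [-180.0, -0.1, -177.2]
wrist_force: [0.1, 0.0, -4.2]
opening: 0.0495
grasp_force: 53.3
```

```bash
python3 - <<'E'
from h import *
st()
E
```

```text
t 11.03 [ 0.5084 -0.0051  0.0488] [-1.8000e+02 -7.0000e-02 -1.7724e+02] F [ 0.1  0.  -4.2] op 0.0495 g 53.3 q [ -0.6   0.3 -16.6  73.2  -0.   -3.3]
```

Emit:
send_rows(linear=[[0,0,0.0005],[0,0,0],[0,0,0],[0,0,0],[0,0,-0.03],[0,0,-0.05],[0,0,-0.05],[0,0,-0.03]], twist=[[0,0,0],[0,0,0],[0,0,0],[0,0,0],[0,0,0],[0,0,0],[0,0,0],[0,0,0]], gripper=[70,80,80,80,80,80,80,80])

```text
time: 12.02
ee_pos: [0.5091, -0.0051, 0.2113]
tcp_rot: [-180.0, 0.1, -177.2]
wrist_force: [0.9, -0.0, -0.6]
opening: 0.0685
grasp_force: 0.0
```

Emit:
send_rows(linear=[[0.0082,0.0463,0],[0.0082,0.0463,0],[0.0082,0.0463,0],[0.0082,0.0463,0],[0.0082,0.0463,0],[0.0082,0.0463,0],[0.0082,0.0463,0],[0.0082,0.0463,0]], twist=[[0,0,0],[0,0,0],[0,0,0],[0,0,0],[0,0,0],[0,0,0],[0,0,0],[0,0,0.5]], gripper=[80,80,80,80,80,80,80,80])

```text
time: 13.02
ee_pos: [0.4248, 0.3632, 0.2086]
tcp_rot: [-180.0, -0.0, 177.7]
wrist_force: [0.1, -0.6, -0.5]
opening: 0.0686
grasp_force: 0.0
```

Emit:
send_rows(linear=[[0,0,0],[0,0,0],[0,0,0]], twist=[[0,0,0],[0,0,0],[0,0,0]], gripper=[80,80,80])

```text
time: 13.4
ee_pos: [0.4256, 0.3609, 0.2087]
tcp_rot: [-180.0, -0.0, 177.7]
wrist_force: [-0.0, -0.3, -0.6]
opening: 0.0686
grasp_force: 0.0
```

```bash
python3 - <<'E'
from h import *
st();ct=pose("wrist"); i=camera("wrist")[:,:,::-1]; cv2.imwrite("pics/w6.png",i);np.save("w6.npy",ct[1])
hsv=cv2.cvtColor(i,cv2.COLOR_BGR2HSV)
m=((hsv[...,0]<14)&(hsv[...,1]>150)&(hsv[...,2]>170)).astype(np.uint8)*255
c,_=cv2.findContours(m,0,2)
for k in c:
    if cv2.contourArea(k)>300:
        r=cv2.minAreaRect(k);b=cv2.boxPoints(r);P=np.array([onz(ct,p,.07) for p in b]);print(r,P.round(4).tolist(),P.mean(0),[np.linalg.norm(P[q]-P[q-1]).round(4) for q in range(4)])
E
```

```text
t 13.4 [0.4256 0.3609 0.2087] [-1.7999e+02 -4.0000e-02  1.7771e+02] F [-0.  -0.3 -0.6] op 0.0686 g 0.0 q [40.3  5.5  6.6 91.1  0.  42.6]
((334.0, 177.0), (94.0, 62.0), 90.0) [[0.3823, 0.3469, 0.07], [0.3841, 0.3943, 0.07], [0.4615, 0.3939, 0.07], [0.4595, 0.3425, 0.07]] [0.42183939 0.36939323 0.07      ] [np.float64(0.0774), np.float64(0.0475), np.float64(0.0774), np.float64(0.0515)]
((436.0, 107.0), (110.0, 108.0), 90.0) [[0.329, 0.4069, 0.07], [0.332, 0.4845, 0.07], [0.4129, 0.4925, 0.07], [0.4096, 0.4076, 0.07]] [0.37088484 0.44786091 0.07      ] [np.float64(0.0806), np.float64(0.0777), np.float64(0.0813), np.float64(0.085)]
```

View pics/w6.png

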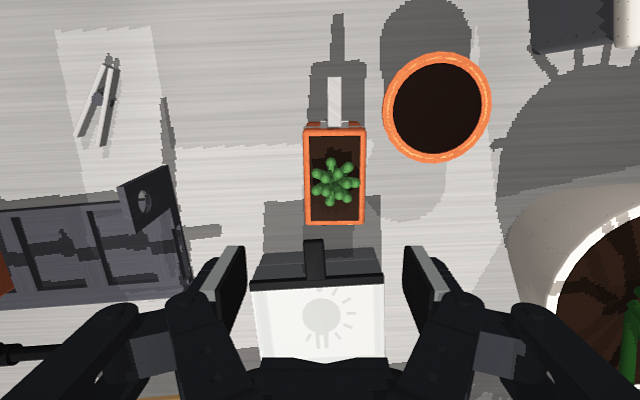

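Pot L's rim is centred at (334,177), square in the image, and clear of the round pot (rim from column 383). The drip timer's tab is at (314,245). Descending to grasp it.

Emit:
send_rows(linear=[[0.0039,0.0082,0],[0,0,0.035],[0,0,0.04],[0,0,0.04],[0,0,0.025],[0,0,0.015],[0,0,0.009],[0,0,0]], twist=[[0,0,0],[0,0,0],[0,0,0],[0,0,0],[0,0,0],[0,0,0],[0,0,0],[0,0,0]], gripper=[80,80,80,80,80,80,80,80])

```text
time: 14.45
ee_pos: [0.4216, 0.3701, 0.0446]
tcp_rot: [-180.0, -0.1, 177.8]
wrist_force: [0.9, -0.1, -0.2]
opening: 0.0683
grasp_force: 0.0
```

Emit:
send_rows(linear=[[0,0,0],[0,0,0],[0,0,0],[0,0,0],[0,0,0]], twist=[[0,0,0],[0,0,0],[0,0,0],[0,0,0],[0,0,0]], gripper=[0,0,0,0,0])

```text
time: 15.08
ee_pos: [0.4221, 0.3705, 0.0457]
tcp_rot: [179.9, 0.0, 177.8]
wrist_force: [-1.1, -0.4, 6.8]
opening: 0.0495
grasp_force: 53.4
```

Emit:
send_rows(linear=[[0,0,-0.015],[0,0,-0.035],[0,0,-0.035],[0,0,-0.025],[0,0,-0.02],[0,0,0],[0,0,0]], twist=[[0,0,0],[0,0,0],[0,0,0],[0,0,0],[0,0,-0.5],[0,0,0],[0,0,0]], gripper=[0,0,0,0,0,0,0])

```text
time: 15.95
ee_pos: [0.4214, 0.3699, 0.1737]
tcp_rot: [-180.0, -0.1, -177.3]
wrist_force: [-0.4, 0.6, -3.7]
opening: 0.0494
grasp_force: 52.7
```

```bash
python3 - <<'E'
from h import *
st();ct=pose("wrist"); i=camera("wrist")[:,:,::-1]; cv2.imwrite("pics/w7.png",i)
hsv=cv2.cvtColor(i,cv2.COLOR_BGR2HSV)
m=((hsv[...,0]<14)&(hsv[...,1]>150)&(hsv[...,2]>150)).astype(np.uint8)*255
c,_=cv2.findContours(m,0,2)
for k in c:
    if cv2.contourArea(k)>300:
        r=cv2.minAreaRect(k);b=cv2.boxPoints(r);P=np.array([onz(ct,p,bot.get_obs()['ee_pos'][2]+.0256) for p in b]);print(r,P.round(4).tolist())
E
```

```text
t 15.95 [0.4214 0.3699 0.1737] [-1.7996e+02 -1.1000e-01 -1.7735e+02] F [-0.4  0.6 -3.7] op 0.0494 g 52.7 q [41.3  5.7  2.9 87.3  0.  38.6]
((323.5, 274.0), (174.0, 147.0), 90.0) [[0.3788, 0.3454, 0.199], [0.3766, 0.391, 0.199], [0.4424, 0.3981, 0.199], [0.4449, 0.3445, 0.199]]
((444.230712890625, 126.34616088867188), (117.319091796875, 127.5810546875), 56.3099365234375) [[0.3548, 0.3774, 0.199], [0.3344, 0.4052, 0.199], [0.3602, 0.429, 0.199], [0.384, 0.4003, 0.199]]
```

```bash
python3 - <<'E'
from h import *
for n,cols in (("w7",(290,350)),("w5",(290,320))):
    i=cv2.imread(f"pics/{n}.png")
    for c in cols: print(n,c,[(r,)+tuple(int(v) for v in i[r,c]) for r in range(180,224,2)])
E
```

```text
w7 290 [(180, 49, 78, 150), (182, 84, 83, 80), (184, 94, 95, 97), (186, 140, 140, 146), (188, 36, 65, 139), (190, 42, 69, 145), (192, 45, 74, 149), (194, 47, 77, 155), (196, 48, 77, 154), (198, 52, 83, 166), (200, 58, 95, 189), (202, 63, 101, 199), (204, 60, 99, 195), (206, 57, 93, 187), (208, 54, 89, 178), (210, 55, 91, 181), (212, 58, 94, 185), (214, 33, 50, 93), (216, 18, 22, 33), (218, 17, 23, 34), (220, 19, 24, 34), (222, 17, 22, 34)]
w7 350 [(180, 140, 144, 146), (182, 140, 144, 146), (184, 139, 143, 145), (186, 141, 145, 147), (188, 139, 144, 146), (190, 142, 145, 147), (192, 63, 89, 155), (194, 46, 76, 153), (196, 48, 78, 155), (198, 50, 85, 168), (200, 57, 92, 181), (202, 58, 95, 187), (204, 57, 93, 185), (206, 57, 93, 185), (208, 55, 90, 181), (210, 58, 92, 186), (212, 58, 96, 187), (214, 31, 50, 94), (216, 17, 22, 33), (218, 16, 22, 33), (220, 19, 24, 35), (222, 18, 25, 35)]
w5 290 [(180, 100, 102, 104), (182, 113, 116, 121), (184, 32, 55, 116), (186, 36, 58, 119), (188, 37, 57, 116), (190, 39, 61, 122), (192, 38, 60, 118), (194, 40, 65, 131), (196, 47, 75, 150), (198, 50, 79, 158), (200, 47, 78, 156), (202, 48, 76, 154), (204, 47, 75, 152), (206, 48, 77, 155), (208, 49, 79, 157), (210, 28, 41, 77), (212, 17, 20, 29), (214, 16, 21, 30), (216, 15, 20, 29), (218, 16, 20, 29), (220, 12, 18, 27), (222, 17, 22, 30)]
w5 320 [(180, 123, 125, 126), (182, 120, 122, 125), (184, 122, 124, 125), (186, 122, 124, 126), (188, 119, 122, 124), (190, 35, 55, 113), (192, 35, 57, 111), (194, 40, 61, 122), (196, 45, 70, 143), (198, 46, 76, 151), (200, 48, 78, 157), (202, 49, 79, 157), (204, 49, 80, 160), (206, 51, 81, 161), (208, 49, 78, 156), (210, 29, 41, 77), (212, 16, 20, 28), (214, 18, 21, 30), (216, 17, 22, 30), (218, 17, 21, 29), (220, 16, 22, 29), (222, 16, 19, 29)]
```

Emit:
send_rows(linear=[[-0.0069,-0.0224,0],[-0.0117,-0.0381,0],[-0.0138,-0.0448,0],[-0.0138,-0.0448,0],[-0.0117,-0.0381,0],[-0.0069,-0.0224,0],[-0.0041,-0.0134,0],[0,0,0]], twist=[[0,0,0],[0,0,0],[0,0,0],[0,0,0],[0,0,0],[0,0,0],[0,0,0],[0,0,0]], gripper=[0,0,0,0,0,0,0,0])

```text
time: 17.0
ee_pos: [0.5012, 0.1493, 0.1739]
tcp_rot: [-180.0, -0.1, -177.3]
wrist_force: [-0.9, 0.2, -2.8]
opening: 0.0491
grasp_force: 53.1
```

Emit:
send_rows(linear=[[0,0,0],[0,0,0]], twist=[[0,0,0],[0,0,0]], gripper=[0,0])

```text
time: 17.25
ee_pos: [0.501, 0.1504, 0.1744]
tcp_rot: [-180.0, -0.1, -177.2]
wrist_force: [-0.7, 0.2, -2.6]
opening: 0.0494
grasp_force: 53.1
```

```bash
python3 - <<'E'
from h import *
st();i=camera("wrist")[:,:,::-1]; cv2.imwrite("pics/w8.png",i)
for c in (290,350): print([(r,)+tuple(int(v) for v in i[r,c]) for r in range(204,220,2)])
E
```

```text
t 17.25 [0.501  0.1504 0.1744] [-1.8000e+02 -7.0000e-02 -1.7719e+02] F [-0.7  0.2 -2.6] op 0.0494 g 53.1 q [16.7  0.5 -2.4 87.1  0.  13.9]
[(204, 46, 75, 151), (206, 47, 74, 149), (208, 46, 72, 147), (210, 48, 77, 150), (212, 47, 76, 152), (214, 26, 40, 74), (216, 15, 20, 27), (218, 16, 20, 29)]
[(204, 59, 96, 188), (206, 58, 95, 187), (208, 58, 94, 186), (210, 59, 94, 189), (212, 59, 98, 191), (214, 34, 53, 99), (216, 16, 22, 33), (218, 19, 24, 35)]
```

Emit:
send_rows(linear=[[0,-0.001,0.02],[0,0,0.03],[0,0,0.03],[0,0,0.018],[0,0,0.01],[0,0,0.006],[0,0,0.004],[0,0,0.003]], twist=[[0,0,0],[0,0,0],[0,0,0],[0,0,0],[0,0,0],[0,0,0],[0,0,0],[0,0,0]], gripper=[0,0,0,0,0,0,0,0])

```text
time: 18.3
ee_pos: [0.5015, 0.1487, 0.0539]
tcp_rot: [180.0, -0.0, -177.2]
wrist_force: [-0.8, 0.3, -3.2]
opening: 0.0498
grasp_force: 52.9
```

Emit:
send_rows(linear=[[0,0,0.003],[0,0,0.001],[0,0,0]], twist=[[0,0,0],[0,0,0],[0,0,0]], gripper=[0,0,0])

```text
time: 18.68
ee_pos: [0.5013, 0.1486, 0.0498]
tcp_rot: [-180.0, -0.0, -177.2]
wrist_force: [-0.6, -0.4, 0.5]
opening: 0.0494
grasp_force: 53.1
```

```bash
python3 - <<'E'
from h import *
st()
E
```

```text
t 18.68 [0.5013 0.1486 0.0498] [-1.8000e+02 -4.0000e-02 -1.7725e+02] F [-0.6 -0.4  0.5] op 0.0494 g 53.1 q [ 16.5   2.2 -14.6  73.3   0.   13.8]
```

Emit:
send_rows(linear=[[0,0,0],[0,0,0],[0,0,0],[0,0,0],[0,0,-0.03],[0,0,-0.055],[0,0,-0.055],[0,0,-0.055]], twist=[[0,0,0],[0,0,0],[0,0,0],[0,0,0],[0,0,0],[0,0,0],[0,0,0],[0,0,0]], gripper=[70,80,80,80,80,80,80,80])

```text
time: 19.68
ee_pos: [0.5012, 0.1486, 0.2463]
tcp_rot: [180.0, -0.0, -177.2]
wrist_force: [0.5, 0.3, -0.1]
opening: 0.0684
grasp_force: 0.0
```

Emit:
send_rows(linear=[[0.002,-0.04,-0.04],[0.002,-0.04,-0.035],[0.002,-0.04,0],[0.003,-0.04,0],[0.002,-0.038,0],[0,0,0],[0,0,0],[0,0,0]], twist=[[0,0,0],[0,0,0],[0,0,0],[0,0,0],[0,0,0],[0,0,0],[0,0,0],[0,0,0]], gripper=[80,80,80,80,80,80,80,80])

```text
time: 20.68
ee_pos: [0.5, -0.0488, 0.3196]
tcp_rot: [180.0, -0.1, -177.2]
wrist_force: [0.3, -0.5, -0.5]
opening: 0.0683
grasp_force: 0.0
```

```bash
python3 - <<'E'
from h import *
st();ct=pose("wrist"); i=camera("wrist")[:,:,::-1]; cv2.imwrite("pics/w9.png",i);np.save("w9.npy",ct[1])
hsv=cv2.cvtColor(i,cv2.COLOR_BGR2HSV)
m=((hsv[...,0]<14)&(hsv[...,1]>150)&(hsv[...,2]>140)).astype(np.uint8)*255
c,_=cv2.findContours(m,0,2)
for k in c:
    if cv2.contourArea(k)>200:
        r=cv2.minAreaRect(k);P=np.array([onz(ct,p,.074) for p in cv2.boxPoints(r)]);print(r,P.round(4).tolist(),P.mean(0).round(4))
E
```

```text
t 20.68 [ 0.5    -0.0488  0.3196] [ 1.8000e+02 -5.0000e-02 -1.7718e+02] F [ 0.3 -0.5 -0.5] op 0.0683 g 0.0 q [ -5.6   0.9  14.2 103.4  -0.   -8.4]
((501.6054382324219, 166.57762145996094), (45.092464447021484, 74.79804992675781), 7.305758953094482) [[0.5406, 0.1251, 0.074], [0.4573, 0.1207, 0.074], [0.4609, 0.1698, 0.074], [0.5449, 0.1775, 0.074]] [0.5009 0.1483 0.074 ]
((363.5, 164.5), (69.0, 45.0), 90.0) [[0.4685, -0.0318, 0.074], [0.4661, 0.0164, 0.074], [0.5435, 0.0242, 0.074], [0.5461, -0.0269, 0.074]] [ 0.506  -0.0045  0.074 ]
```

View pics/w9.png

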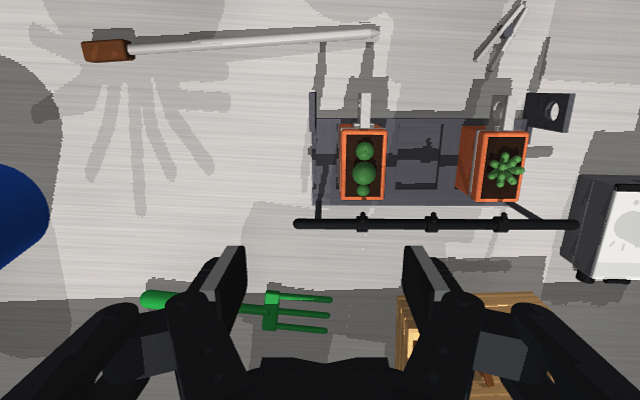

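Both pots stand in the outer wells, eyes to the front ((364,108) and (500,110)). The rod lies from its knob at (108,51) to its tip at (379,33). I'll measure the rod next.

```bash
cat >> h.py <<'E'
def rod(i,ct):
    hsv=cv2.cvtColor(i,cv2.COLOR_BGR2HSV)
    m=((hsv[...,0]<16)&(hsv[...,1]>100)&(hsv[...,2]>40)&(hsv[...,2]<160)).astype(np.uint8)*255
    c,_=cv2.findContours(m,0,2); return c
E
python3 - <<'E'
from h import *
i=cv2.imread("pics/w9.png");ct=(get_calibration("wrist"),np.load("w9.npy"))
for k in rod(i,ct):
    if cv2.contourArea(k)>150 and k[:,0,0].max()<200:
        r=cv2.minAreaRect(k);b=cv2.boxPoints(r);print(r,b.round(1).tolist(),[onz(ct,p,.011).round(4).tolist() for p in b],cv2.approxPolyDP(k,2,True).reshape(-1,2).tolist())
g=cv2.cvtColor(i,cv2.COLOR_BGR2GRAY).astype(int);hsv=cv2.cvtColor(i,cv2.COLOR_BGR2HSV)
# rod centre per column: brightest run
for u in (150,180,230,260,300,340,365):
    col=g[20:70,u]; print(u,[int(x) for x in col])
E
```

```text
((106.427001953125, 50.404869079589844), (21.48563575744629, 49.889251708984375), 86.18592071533203) [[80.80000305175781, 41.29999923706055], [130.60000610351562, 38.0], [132.0, 59.5], [82.30000305175781, 62.79999923706055]] [[0.3881, -0.3387, 0.011], [0.3816, -0.2802, 0.011], [0.4051, -0.2811, 0.011], [0.4118, -0.3406, 0.011]] [[132, 59], [126, 56], [122, 39], [81, 43], [85, 59], [88, 61]]
150 [180, 177, 172, 172, 176, 171, 172, 171, 172, 170, 173, 172, 172, 172, 179, 172, 83, 89, 88, 89, 91, 91, 83, 93, 126, 148, 169, 182, 193, 200, 189, 177, 167, 153, 178, 177, 170, 179, 176, 177, 177, 174, 175, 176, 173, 178, 179, 175, 173, 178]
180 [172, 173, 177, 176, 169, 173, 174, 172, 170, 172, 171, 173, 174, 173, 167, 80, 87, 87, 91, 88, 83, 95, 129, 149, 169, 185, 195, 206, 190, 177, 169, 166, 173, 173, 173, 173, 178, 173, 174, 178, 175, 177, 175, 175, 175, 175, 175, 181, 175, 174]
230 [198, 198, 198, 191, 196, 201, 201, 199, 204, 197, 109, 115, 117, 116, 116, 115, 113, 120, 148, 174, 188, 199, 213, 215, 222, 183, 174, 160, 153, 176, 174, 178, 182, 183, 173, 174, 174, 175, 178, 183, 177, 1
[... 363 characters left out ...]
 120, 143, 174, 197, 203, 215, 214, 220, 188, 176, 165, 155, 178, 184, 183, 181, 184, 180, 177, 180, 184, 183, 184, 208, 208, 205, 200, 202, 203, 203, 208, 212, 206, 205, 203, 204, 205, 205]
340 [181, 199, 197, 197, 199, 109, 117, 120, 120, 114, 134, 170, 202, 203, 212, 212, 213, 190, 177, 170, 187, 173, 175, 179, 181, 174, 179, 182, 183, 180, 182, 201, 196, 198, 206, 206, 203, 205, 205, 203, 202, 203, 203, 200, 204, 207, 203, 204, 204, 203]
365 [186, 202, 123, 208, 110, 117, 119, 118, 126, 162, 199, 202, 208, 213, 209, 196, 180, 172, 153, 162, 179, 174, 154, 158, 164, 166, 163, 164, 185, 112, 113, 116, 117, 114, 112, 119, 120, 120, 118, 119, 117, 118, 119, 118, 116, 116, 119, 117, 119, 119]
```

```bash
python3 - <<'E'
from h import *
ct=(get_calibration("wrist"),np.load("w9.npy"))
A=onz(ct,(150,48.8),.0107);B=onz(ct,(180,46.8),.01);C=onz(ct,(300,38.2),.008);D=onz(ct,(365,33.5),.0065)
print(A,B,C,D);d=D-A;print("yaw",np.degrees(np.arctan2(d[1],d[0])))
T=onz(ct,(381,32.5),.006);print("tip",T);u=d[:2]/np.linalg.norm(d[:2])
print("shoulder",T[:2]-.295*u,"knob",T[:2]-.32*u)
print("knob top", [onz(ct,p,.022).round(4).tolist() for p in [(81,43),(122,39),(126,56),(85,59)]], onz(ct,(103.5,49.2),.022))
E
```

```text
[ 0.3922274  -0.25885262  0.0107    ] [ 0.3882224  -0.22372524  0.01      ] [ 0.3716522  -0.08316389  0.008     ] [ 0.36260084 -0.00724527  0.0065    ]
yaw 96.71560892664311
tip [0.36052197 0.01147124 0.006     ]
shoulder [ 0.39501965 -0.28150471] knob [ 0.39794319 -0.30633318]
knob top [[0.3909, -0.3315, 0.022], [0.3843, -0.2843, 0.022], [0.4023, -0.2819, 0.022], [0.4079, -0.3295, 0.022]] [ 0.39620602 -0.30678569  0.022     ]
```

Emit:
send_rows(linear=[[0.0231,-0.0505,0],[0.0231,-0.0505,0],[0.0231,-0.0505,0],[0.0231,-0.0505,0],[0.0232,-0.0503,0],[0,0,0.02],[0,0,0.02],[0,0,0.02]], twist=[[0,0,0],[0,0,0],[0,0,0],[0,0,0],[0,0,0],[0,0,0.957],[0,0,0.957],[0,0,0.957]], gripper=[45,45,45,45,45,45,45,45], grip_force=110)

```text
time: 21.72
ee_pos: [0.3969, -0.3068, 0.259]
tcp_rot: [-180.0, -0.0, 153.8]
wrist_force: [-0.0, -0.9, -0.1]
opening: 0.0383
grasp_force: 0.0
```

Emit:
send_rows(linear=[[0,0,0.025],[0,0,0.025],[0,0,0.025],[0,0,0.025],[0,0,0.025],[0,0,0.02],[0,0,0],[0,0,0]], twist=[[0,0,0.957],[0,0,0.957],[0,0,0.957],[0,0,0.957],[0,0,0.957],[0,0,0.957],[0,0,0],[0,0,0]], gripper=[45,45,45,45,45,45,45,45])

```text
time: 22.72
ee_pos: [0.3969, -0.3071, 0.1156]
tcp_rot: [-180.0, 0.0, 96.9]
wrist_force: [-0.8, -0.6, 0.2]
opening: 0.0385
grasp_force: 0.0
```

```bash
python3 - <<'E'
from h import *
st();ct=pose("wrist"); i=camera("wrist")[:,:,::-1]; cv2.imwrite("pics/w10.png",i);np.save("w10.npy",ct[1])
for k in rod(i,ct):
    if cv2.contourArea(k)>300: 
        r=cv2.minAreaRect(k);P=[onz(ct,p,.022).round(4).tolist() for p in cv2.boxPoints(r)];print(r,P,np.mean(P,0).round(4))
E
```

```text
t 22.73 [ 0.3969 -0.3071  0.1156] [-1.7998e+02  4.0000e-02  9.6870e+01] F [-0.8 -0.6  0.2] op 0.0385 g 0.0 q [-37.7  -2.2 -11.6  80.6  -0.   45.4]
((323.5, 200.0), (31.0, 70.0), 0.0) [[0.389, -0.3323, 0.022], [0.3837, -0.2827, 0.022], [0.4039, -0.2803, 0.022], [0.4105, -0.3297, 0.022]] [ 0.3968 -0.3062  0.022 ]
```

View pics/w10.png

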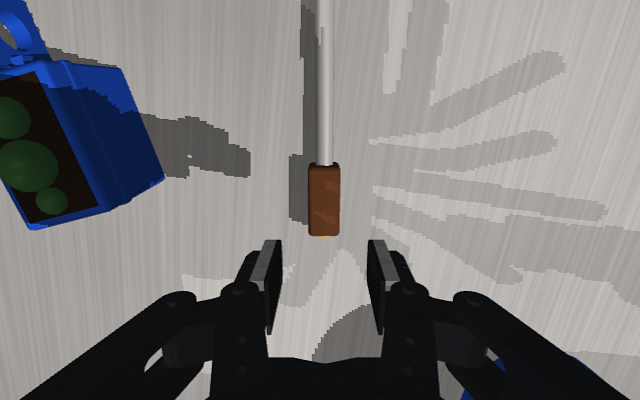

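The knob is centred at (323,200) between the fingers and the rod runs straight up the image. Descending to grip it.

Emit:
send_rows(linear=[[0,0,0.03],[0,0,0.03],[0,0,0.02],[0,0,0.012],[0,0,0.0066],[0,0,0],[0,0,0],[0,0,0]], twist=[[0,0,0],[0,0,0],[0,0,0],[0,0,0],[0,0,0],[0,0,0],[0,0,0],[0,0,0]], gripper=[45,45,45,45,45,45,0,0])

```text
time: 23.78
ee_pos: [0.3969, -0.3076, 0.0172]
tcp_rot: [180.0, 0.1, 96.6]
wrist_force: [-0.9, 1.0, 6.1]
opening: 0.0198
grasp_force: 107.9
```

Emit:
send_rows(linear=[[0,0,0],[0,0,0],[0,0,-0.005],[0,0,-0.02],[0,0,-0.02],[0,0,-0.015],[0,0,0],[0,0,0]], twist=[[0,0,0],[0,0,0],[0,0,0],[0,0,0],[0,0,0],[0,0,0],[0,0,0],[0,0,0]], gripper=[0,0,0,0,0,0,0,0])

```text
time: 24.78
ee_pos: [0.3962, -0.3071, 0.0754]
tcp_rot: [-179.9, -0.0, 96.6]
wrist_force: [0.1, -0.7, -0.3]
opening: 0.0198
grasp_force: 107.7
```

```bash
python3 - <<'E'
from h import *
st()
i=camera("wrist")[:,:,::-1]; cv2.imwrite("pics/w11.png",i)
s=camera("scene")[:,:,::-1];cv2.imwrite("pics/s1.png",s);t=camera("top")[:,:,::-1];cv2.imwrite("pics/t1.png",t)
a=cv2.resize(s[120:220,220:420],None,fx=4,fy=2.9*4/2.9,interpolation=cv2.INTER_CUBIC)[:300]
b=cv2.resize(t[210:285,290:490],None,fx=4,fy=4,interpolation=cv2.INTER_CUBIC)
cv2.imwrite("pics/st1.png",np.vstack([a[:300],b[:300]]))
E
```

```text
t 24.77 [ 0.3962 -0.3071  0.0754] [-1.7991e+02 -3.0000e-02  9.6630e+01] F [ 0.1 -0.7 -0.3] op 0.0198 g 107.7 q [-37.8  -1.4 -15.3  76.2  -0.   45.6]
```

View pics/st1.png

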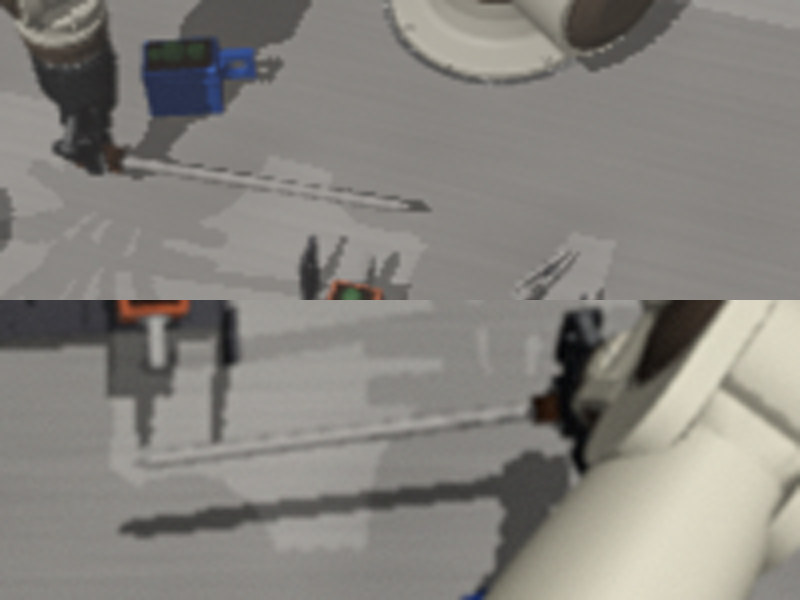

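The rod is held with its knob at the gripper. Tip pixels are scene (327.5,172) and top (324.5,250.8). I'll triangulate the tip, checking bias against the initial tip on the shelf.

```bash
cat >> h.py <<'E'
def tri(a,b):
    (o1,d1),(o2,d2)=a,b;d1=d1/np.linalg.norm(d1);d2=d2/np.linalg.norm(d2)
    s=np.linalg.lstsq(np.c_[d1,-d2],o2-o1,rcond=None)[0];p,q=o1+s[0]*d1,o2+s[1]*d2;return (p+q)/2,np.linalg.norm(p-q)
E
python3 - <<'E'
from h import *
S,T=pose("scene"),pose("top")
print("before",tri(ray(S,(322.6,180)),ray(T,(324.1,251.6))))
print("now",tri(ray(S,(327.5,172)),ray(T,(324.5,250.8))))
# shadow check / mid points of the rod in top: knob/rod junction
print("junction",tri(ray(S,(220+125/4,120+158/4)),ray(T,(290+535/4,210+110/4))))
for z in (.05,.06,.069,.075): print(z,proj(S,(.3605,.0115,z)),proj(T,(.3605,.0115,z)))
# rod axis in wrist frame
i=cv2.imread("pics/w11.png");g=cv2.cvtColor(i,cv2.COLOR_BGR2GRAY)
for r in (10,60,110): print(r,[int(v) for v in g[r,295:350:2]])
E
```

```text
before (array([ 3.54071373e-01,  6.87832112e-03, -1.07012127e-04]), np.float64(0.009024693338500357))
now (array([0.35397548, 0.01762876, 0.06006285]), np.float64(0.02783982478917094))
junction (array([ 0.39097826, -0.28325179,  0.07012345]), np.float64(0.007336383586971164))
0.05 [322.06859335 174.0807624 ] [321.79577805 249.69840388]
0.06 [322.06084272 172.57230339] [321.9365249  249.66122512]
0.069 [322.05379514 171.20067684] [322.06479997 249.62734082]
0.075 [322.04905834 170.27878314] [322.15117442 249.60452471]
10 [165, 166, 166, 166, 163, 160, 143, 84, 122, 142, 163, 186, 185, 184, 196, 205, 204, 198, 194, 182, 174, 169, 160, 162, 183, 185, 184, 186]
60 [169, 167, 166, 160, 163, 164, 161, 102, 121, 105, 122, 136, 146, 157, 171, 188, 191, 192, 190, 177, 174, 169, 157, 150, 167, 169, 166, 166]
110 [166, 166, 170, 167, 168, 168, 170, 83, 81, 98, 120, 133, 146, 156, 167, 208, 212, 211, 204, 184, 176, 169, 158, 168, 166, 173, 169, 171]
```

Emit:
send_rows(linear=[[0,0,0],[-0.03,-0.0015,-0.0005],[-0.04,-0.002,-0.0007],[-0.031,-0.0014,-0.0006],[0,0.02,0],[-0.002,0.032,0],[-0.0014,0.0197,0.0134],[0,0,0]], twist=[[0,0.1,0.388],[0,0,0],[0,0,0],[0,0,0],[0,0,0],[0,0,0],[0,0,0],[0,0,0]], gripper=[0,0,0,0,0,0,0,0])

```text
time: 25.92
ee_pos: [0.4689, -0.4066, 0.0607]
tcp_rot: [-179.8, -1.1, 92.8]
wrist_force: [-1.7, 0.7, -1.2]
opening: 0.0195
grasp_force: 107.9
```

Emit:
send_rows(linear=[[0,0,0],[0,0,0],[0,0,0]], twist=[[0,0,0],[0,0,0],[0,0,0]], gripper=[0,0,0])

```text
time: 26.3
ee_pos: [0.4678, -0.4083, 0.0631]
tcp_rot: [-179.9, -1.0, 92.7]
wrist_force: [-0.5, 0.0, -0.9]
opening: 0.0194
grasp_force: 107.9
```

```bash
python3 - <<'E'
from h import *
st()
cv2.imwrite("pics/w12.png",camera("wrist")[:,:,::-1])
s=camera("scene")[:,:,::-1];cv2.imwrite("pics/s2.png",s);t=camera("top")[:,:,::-1];cv2.imwrite("pics/t2.png",t)
a=cv2.resize(s[145:205,225:345],None,fx=5,fy=5,interpolation=cv2.INTER_CUBIC)
b=cv2.resize(t[190:250,320:440],None,fx=5,fy=5,interpolation=cv2.INTER_CUBIC)
cv2.imwrite("pics/st2.png",np.vstack([a,b]))
E
```

```text
t 26.3 [ 0.4678 -0.4083  0.0631] [-179.94   -0.96   92.71] F [-0.5  0.  -0.9] op 0.0194 g 107.9 q [-41.4  15.6   2.1  77.2   0.6  45.9]
```

View pics/st2.png

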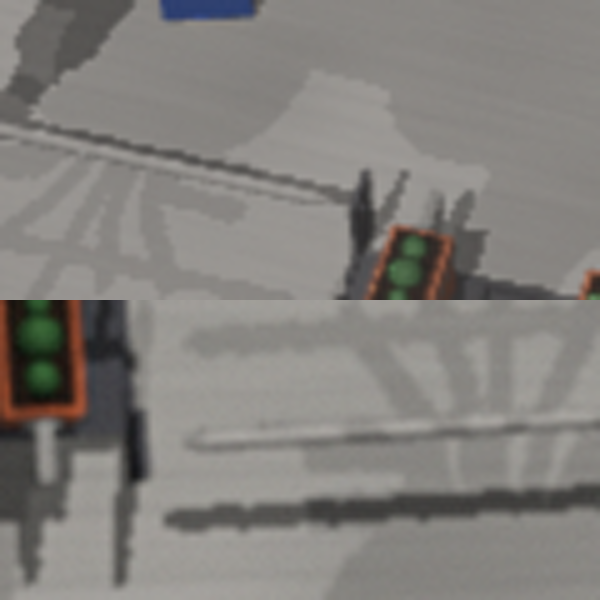

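The views show the tip at scene (295,184) and top (358,218), about 20 mm short of the plate and close to its centre line. That was my last picture to view, so I'll continue by numbers.

```bash
python3 - <<'E'
from h import *
S,T=pose("scene"),pose("top")
a=np.radians(2.75);Rm=np.array([[np.cos(a),-np.sin(a)],[np.sin(a),np.cos(a)]])
W=lambda x,y,z:np.r_[np.array([.505,.072])+Rm@[x,y],z]
f=lambda p:(((p-[225,145])*5).round(0)); g=lambda p:(((p-[320,190])*5+[0,300]).round(0))
for n,p in dict(tip=W(-.06,-.157,.056),rodmid=W(-.06,-.35,.056),ptopF=W(-.08,-.134,.08),ptopB=W(-.04,-.134,.08),pbot=W(-.08,-.137,0),hole=W(-.06,-.137,.056)).items(): print(n,p.round(4),f(proj(S,p)),g(proj(T,p)))
s=cv2.cvtColor(cv2.imread("pics/s2.png"),cv2.COLOR_BGR2GRAY);t=cv2.cvtColor(cv2.imread("pics/t2.png"),cv2.COLOR_BGR2GRAY)
for u in (240,255,270,285,292): print("S",u,[int(v) for v in s[164:192,u]])
for u in (360,370,390,420): print("T",u,[int(v) for v in t[208:226,u]])
E
```

```text
tip [ 0.4526 -0.0877  0.056 ] [329. 201.] [175. 440.]
rodmid [ 0.4619 -0.2805  0.056 ] [ 97. 150.] [498. 421.]
ptopF [ 0.4315 -0.0657  0.08  ] [363. 168.] [142. 474.]
ptopB [ 0.4715 -0.0638  0.08  ] [348. 209.] [137. 405.]
pbot [ 0.4317 -0.0687  0.    ] [365. 226.] [135. 481.]
hole [ 0.4516 -0.0677  0.056 ] [353. 206.] [141. 442.]
S 240 [134, 135, 135, 134, 134, 136, 133, 88, 95, 145, 145, 127, 132, 134, 135, 133, 135, 140, 148, 149, 150, 149, 147, 136, 135, 135, 135, 134]
S 255 [135, 133, 133, 132, 132, 133, 133, 134, 134, 133, 102, 87, 141, 151, 133, 130, 133, 133, 133, 134, 132, 135, 133, 133, 133, 134, 134, 134]
S 270 [130, 131, 131, 131, 132, 132, 131, 131, 132, 133, 134, 144, 138, 130, 92, 123, 152, 136, 132, 147, 136, 134, 134, 134, 134, 137, 148, 147]
S 285 [147, 146, 145, 144, 146, 147, 147, 149, 150, 151, 149, 149, 149, 148, 149, 152, 150, 108, 111, 148, 141, 123, 149, 149, 149, 151, 150, 149]
S 292 [149, 151, 151, 149, 149, 148, 150, 151, 151, 152, 153, 152, 150, 149, 151, 151, 151, 151, 122, 104, 101, 109, 150, 152, 151, 148, 149, 150]
T 360 [153, 151, 153, 153, 154, 155, 153, 142, 139, 148, 137, 123, 135, 153, 156, 154, 152, 152]
T 370 [152, 151, 154, 153, 153, 150, 151, 148, 158, 157, 130, 128, 151, 155, 153, 153, 151, 154]
T 390 [152, 154, 154, 154, 150, 144, 139, 144, 130, 101, 108, 129, 136, 133, 131, 138, 144, 152]
T 420 [137, 135, 134, 136, 140, 155, 153, 119, 110, 129, 134, 134, 136, 136, 132, 133, 134, 137]
```

Emit:
send_rows(linear=[[0.01,0,0.0002],[0.01,0,0.0002],[0.01,0,0.0002],[0.01,0,0.0002],[0,0,0]], twist=[[0,0,0],[0,0,0],[0,0,0],[0,0,0],[0,0,0]], gripper=[0,0,0,0,0])

```text
time: 27.08
ee_pos: [0.4663, -0.3673, 0.0626]
tcp_rot: [-179.9, -1.0, 92.8]
wrist_force: [-0.2, -0.1, -1.3]
opening: 0.0196
grasp_force: 107.9
```

```bash
python3 - <<'E'
from h import *
st();print(bot.get_obs()['torque'].round(2))
E
```

```text
t 27.07 [ 0.4663 -0.3673  0.0626] [-179.91   -0.99   92.8 ] F [-0.2 -0.1 -1.3] op 0.0196 g 107.9 q [-38.5  12.   -2.3  76.4   0.7  48.7]
[-0.22 -0.01 -0.04]
```

Emit:
send_rows(linear=[[0.01,0,0.0002],[0.01,0,0.0002],[0.01,0,0.0002],[0.01,0,0.0001],[0.01,0,0.0002],[0.01,0,0.0002],[0,0,0]], twist=[[0,0,0],[0,0,0],[0,0,0],[0,0,0],[0,0,0],[0,0,0],[0,0,0]], gripper=[0,0,0,0,0,0,0])

```text
time: 27.95
ee_pos: [0.4633, -0.3075, 0.0625]
tcp_rot: [-179.9, -1.0, 92.8]
wrist_force: [0.5, -0.6, -1.5]
opening: 0.0201
grasp_force: 107.9
```

```bash
python3 - <<'E'
from h import *
st();print(bot.get_obs()['torque'].round(2))
E
```

```text
t 27.95 [ 0.4633 -0.3075  0.0625] [-179.91   -0.99   92.79] F [ 0.5 -0.6 -1.5] op 0.0201 g 107.9 q [-33.9   6.9  -8.1  75.7   0.7  53.3]
[-0.15 -0.    0.05]
```

Emit:
send_rows(linear=[[0.016,0,0.0003],[0.016,0,0.0002],[0.016,0,0.0003],[0.016,0,0.0003],[0.016,0,0.0003],[0.016,0,0.0003],[0.014,0,0.0002],[0,0,0]], twist=[[0,0,0],[0,0,0],[0,0,0],[0,0,0],[0,0,0],[0,0,0],[0,0,0],[0,0,0]], gripper=[0,0,0,0,0,0,0,0])

```text
time: 28.95
ee_pos: [0.4581, -0.1974, 0.0625]
tcp_rot: [-179.9, -1.0, 92.8]
wrist_force: [0.4, -0.7, -1.4]
opening: 0.0195
grasp_force: 107.9
```

```bash
python3 - <<'E'
from h import *
st();print(bot.get_obs()['torque'].round(2))
T=pose("top");t=cv2.cvtColor(camera("top")[:,:,::-1],cv2.COLOR_BGR2GRAY)
a=np.radians(2.75);Rm=np.array([[np.cos(a),-np.sin(a)],[np.sin(a),np.cos(a)]])
W=lambda x,y,z:np.r_[np.array([.505,.072])+Rm@[x,y],z]
for y in (.1,.078,.06,.045,.03,.0,-.03): 
    u,v=proj(T,W(-.06,y,.056));print(y,(u.round(1),v.round(1)),[int(q) for q in t[int(v)-7:int(v)+9,int(round(u))]])
E
```

```text
t 28.95 [ 0.4581 -0.1974  0.0625] [-179.92   -0.99   92.82] F [ 0.4 -0.7 -1.4] op 0.0195 g 107.9 q [-23.8  -1.  -16.3  75.2   0.8  63.4]
[-0.22 -0.01 -0.04]
0.1 (np.float64(268.0), np.float64(223.1)) [67, 43, 33, 36, 47, 72, 83, 84, 88, 86, 84, 85, 84, 85, 83, 85]
0.078 (np.float64(275.5), np.float64(222.7)) [98, 121, 155, 161, 158, 158, 155, 155, 149, 148, 148, 145, 136, 120, 97, 82]
0.06 (np.float64(281.6), np.float64(222.3)) [63, 42, 30, 31, 39, 55, 68, 66, 70, 71, 71, 71, 73, 70, 69, 70]
0.045 (np.float64(286.7), np.float64(222.0)) [59, 58, 61, 57, 59, 87, 118, 116, 99, 114, 131, 137, 135, 136, 135, 131]
0.03 (np.float64(291.8), np.float64(221.7)) [57, 57, 53, 56, 57, 76, 121, 145, 129, 98, 106, 129, 136, 135, 132, 134]
0.0 (np.float64(301.9), np.float64(221.1)) [60, 59, 60, 60, 65, 107, 148, 142, 106, 100, 126, 132, 135, 134, 133, 133]
-0.03 (np.float64(312.1), np.float64(220.5)) [58, 55, 56, 56, 59, 91, 138, 146, 121, 95, 111, 128, 134, 135, 137, 137]
```

Emit:
send_rows(linear=[[0.01,0,0.0002],[0.01,0,0.0002],[0.01,0,0.0001],[0.01,0,0.0002],[0.01,0,0.0002],[0.01,0,0.0001],[0,0,0]], twist=[[0,0,0],[0,0,0],[0,0,0],[0,0,0],[0,0,0],[0,0,0],[0,0,0]], gripper=[0,0,0,0,0,0,0])

```text
time: 29.88
ee_pos: [0.4552, -0.1377, 0.0625]
tcp_rot: [-179.9, -1.0, 92.8]
wrist_force: [-0.5, -0.2, -0.2]
opening: 0.0199
grasp_force: 107.9
```

```bash
python3 - <<'E'
from h import *
st();print(bot.get_obs()['torque'].round(2))
E
```

```text
t 29.88 [ 0.4552 -0.1377  0.0625] [-179.91   -0.99   92.8 ] F [-0.5 -0.2 -0.2] op 0.0199 g 107.9 q [-17.3  -4.3 -19.5  75.2   0.9  69.9]
[-0.22 -0.04  0.  ]
```

Emit:
send_rows(linear=[[0.008,0,0.0001],[0.008,0,0.0002],[0.008,0,0.0001],[0.008,0,0.0002],[0,0,0]], twist=[[0,0,0],[0,0,0],[0,0,0],[0,0,0],[0,0,0]], gripper=[0,0,0,0,0])

```text
time: 30.5
ee_pos: [0.4536, -0.1059, 0.0624]
tcp_rot: [-179.9, -1.0, 92.8]
wrist_force: [-0.4, 0.7, -0.9]
opening: 0.0193
grasp_force: 107.9
```

Emit:
send_rows(linear=[[0.004,0,0.0001],[0.004,0,0.0001],[0,0,0]], twist=[[0,0,0],[0,0,0],[0,0,0]], gripper=[0,0,0])

```text
time: 30.88
ee_pos: [0.4532, -0.0982, 0.0623]
tcp_rot: [-179.9, -1.0, 92.8]
wrist_force: [-0.1, 0.2, -1.4]
opening: 0.0199
grasp_force: 107.9
```

```bash
python3 - <<'E'
from h import *
st();print(bot.get_obs()['torque'].round(2))
E
```

```text
t 30.88 [ 0.4532 -0.0982  0.0623] [-179.91   -0.99   92.75] F [-0.1  0.2 -1.4] op 0.0199 g 107.9 q [-12.8  -6.  -21.1  75.3   0.9  74.5]
[-0.18 -0.02  0.05]
```

Emit:
send_rows(linear=[[0.0015,0,0],[0.0015,0,0],[0,0,0]], twist=[[0,0,0],[0,0,0],[0,0,0]], gripper=[0,0,0])

```text
time: 31.25
ee_pos: [0.4531, -0.0953, 0.0624]
tcp_rot: [-179.9, -1.0, 92.7]
wrist_force: [-0.2, 0.1, -1.0]
opening: 0.0195
grasp_force: 107.9
```

Emit:
send_rows(linear=[[0.001,0,0],[0,0,0]], twist=[[0,0,0],[0,0,0]], gripper=[0,0])

```text
time: 31.5
ee_pos: [0.453, -0.0944, 0.0624]
tcp_rot: [-179.9, -1.0, 92.7]
wrist_force: [0.6, 0.6, -1.7]
opening: 0.0195
grasp_force: 107.9
```

Emit:
send_rows(linear=[[0.001,0,0],[0,0,0]], twist=[[0,0,0],[0,0,0]], gripper=[0,0])

```text
time: 31.75
ee_pos: [0.453, -0.0934, 0.0624]
tcp_rot: [-179.9, -1.0, 92.7]
wrist_force: [0.1, -0.3, -0.6]
opening: 0.0196
grasp_force: 107.9
```

Emit:
send_rows(linear=[[0.001,0,0],[0,0,0]], twist=[[0,0,0],[0,0,0]], gripper=[0,0])

```text
time: 32.0
ee_pos: [0.453, -0.0924, 0.0624]
tcp_rot: [-179.9, -1.0, 92.7]
wrist_force: [0.5, -0.9, -0.7]
opening: 0.0199
grasp_force: 107.9
```

Emit:
send_rows(linear=[[0.001,0,0],[0,0,0]], twist=[[0,0,0],[0,0,0]], gripper=[0,0])

```text
time: 32.25
ee_pos: [0.4529, -0.0918, 0.0625]
tcp_rot: [-179.9, -0.9, 92.7]
wrist_force: [-0.0, -5.0, -2.5]
opening: 0.0194
grasp_force: 107.9
```

Emit:
send_rows(linear=[[0.001,0,0],[0,0,0]], twist=[[0,0,0],[0,0,0]], gripper=[0,0])

```text
time: 32.5
ee_pos: [0.4529, -0.0917, 0.0625]
tcp_rot: [-179.9, -0.8, 92.7]
wrist_force: [-1.4, -9.4, -2.0]
opening: 0.0193
grasp_force: 107.9
```

```bash
python3 - <<'E'
from h import *
st();print(bot.get_obs()['torque'].round(2))
i=camera("wrist")[:,:,::-1];cv2.imwrite("pics/w13.png",i)
for r in range(100,290,6): print(r,i[r,324].tolist(),i[r,310].tolist(),end=" ")
E
```

```text
t 32.5 [ 0.4529 -0.0917  0.0625] [-179.9    -0.81   92.69] F [-1.4 -9.4 -2. ] op 0.0193 g 107.9 q [-11.9  -6.3 -21.3  75.3   0.8  75.4]
[-2.33 -0.    0.01]
100 [227, 228, 231] [128, 132, 132] 106 [226, 228, 231] [128, 130, 133] 112 [226, 227, 230] [124, 126, 131] 118 [226, 228, 230] [123, 125, 129] 124 [225, 227, 230] [122, 125, 130] 130 [225, 227, 229] [122, 126, 128] 136 [224, 226, 229] [122, 125, 128] 142 [224, 227, 229] [120, 122, 125] 148 [224, 227, 229] [119, 122, 125] 154 [223, 226, 229] [118, 121, 125] 160 [223, 226, 228] [116, 119, 119] 166 [224, 226, 229] [127, 129, 132] 172 [223, 226, 228] [132, 133, 137] 178 [223, 226, 229] [126, 129, 132] 184 [223, 225, 228] [108, 110, 112] 190 [223, 226, 228] [111, 112, 114] 196 [129, 130, 134] [111, 112, 114] 202 [134, 136, 140] [72, 72, 74] 208 [36, 33, 33] [40, 34, 35] 214 [37, 34, 35] [37, 34, 33] 220 [107, 99, 99] [103, 94, 96] 226 [103, 95, 95] [100, 91, 93] 232 [100, 92, 93] [101, 95, 94] 238 [23, 36, 60] [21, 36, 59] 244 [22, 37, 59] [22, 35, 59] 250 [22, 37, 60] [23, 37, 60] 256 [23, 37, 60] [21, 35, 59] 262 [23, 37, 59] [22, 36, 59] 268 [22, 36, 59] [21, 35, 59] 274 [23, 37, 60] [24, 37, 60] 280 [21, 35, 58] [22, 36, 60] 286 [22, 36, 60] [22, 36, 59]
```

Emit:
send_rows(linear=[[-0.0015,0,0],[0,0,0.002],[0,0,0.001],[0,0,0],[0,0,0]], twist=[[0,0,0],[0,0,0],[0,0,0],[0,0,0],[0,0,0]], gripper=[0,0,0,0,0])

```text
time: 33.17
ee_pos: [0.4529, -0.0918, 0.0593]
tcp_rot: [-179.9, -1.0, 92.7]
wrist_force: [1.5, -2.3, -3.1]
opening: 0.0197
grasp_force: 107.9
```

Emit:
send_rows(linear=[[0,0,0],[0,0,0],[0,0,0],[0,0,0]], twist=[[0,0,0],[0,0,0],[0,0,0],[0,0,0]], gripper=[28,35,45,45])

```text
time: 33.67
ee_pos: [0.4529, -0.0918, 0.0595]
tcp_rot: [-179.9, -1.0, 92.7]
wrist_force: [0.3, 0.0, 0.2]
opening: 0.0383
grasp_force: 0.0
```

```bash
python3 - <<'E'
from h import *
st()
i=camera("wrist")[:,:,::-1];cv2.imwrite("pics/w14.png",i)
for c in (320,328): print([(r,i[r,c].tolist()) for r in range(190,320,5)])
E
```

```text
t 33.67 [ 0.4529 -0.0918  0.0595] [-179.91   -1.     92.75] F [0.3 0.  0.2] op 0.0383 g 0.0 q [-12.   -6.2 -21.6  74.9   0.9  75.2]
[(190, [228, 229, 232]), (195, [143, 145, 149]), (200, [146, 147, 151]), (205, [112, 115, 117]), (210, [36, 32, 32]), (215, [38, 34, 34]), (220, [36, 33, 34]), (225, [101, 94, 95]), (230, [105, 97, 98]), (235, [103, 95, 96]), (240, [27, 48, 80]), (245, [22, 36, 61]), (250, [24, 37, 62]), (255, [22, 36, 61]), (260, [21, 36, 61]), (265, [22, 37, 62]), (270, [24, 39, 63]), (275, [21, 37, 61]), (280, [22, 38, 61]), (285, [24, 39, 62]), (290, [23, 38, 62]), (295, [37, 65, 109]), (300, [37, 64, 108]), (305, [37, 66, 109]), (310, [37, 67, 110]), (315, [40, 66, 111])]
[(190, [229, 231, 234]), (195, [105, 108, 110]), (200, [106, 108, 111]), (205, [105, 107, 110]), (210, [37, 35, 35]), (215, [40, 37, 36]), (220, [37, 35, 35]), (225, [101, 92, 93]), (230, [100, 93, 94]), (235, [104, 95, 98]), (240, [24, 39, 63]), (245, [24, 38, 62]), (250, [26, 40, 64]), (255, [24, 38, 63]), (260, [25, 38, 62]), (265, [24, 39, 62]), (270, [25, 39, 62]), (275, [24, 38, 62]), (280, [23, 38, 61]), (285, [24, 39, 62]), (290, [25, 39, 64]), (295, [41, 67, 113]), (300, [39, 67, 113]), (305, [39, 67, 114]), (310, [39, 66, 113]), (315, [40, 67, 114])]
```

The rod is home: contact came at the plate, and the knob stays against it after release. Next I'll go up and over to look at the timer.

Emit:
send_rows(linear=[[0,0,-0.02],[0,0,-0.04],[0,0,-0.04],[0,0,-0.04],[0,0,-0.04],[0,0,-0.04],[0,0,-0.02],[0,0,0]], twist=[[0,0,0],[0,0,0],[0,-0.1,0],[0,0,-0.97],[0,0,-0.97],[0,0,-0.97],[0,0,-0.97],[0,0,-0.97]], gripper=[45,45,45,45,45,45,45,45])

```text
time: 34.72
ee_pos: [0.4539, -0.0936, 0.3013]
tcp_rot: [180.0, 0.1, 141.6]
wrist_force: [-0.6, -0.4, -0.3]
opening: 0.0386
grasp_force: 0.0
```

Emit:
send_rows(linear=[[0,0,0],[0,0,0],[0,0,0],[0,0,0],[0,0.055,0],[0,0.055,0],[0,0.055,0],[0,0.055,0]], twist=[[0,0,-0.97],[0,0,-0.97],[0,0,-0.97],[0,0,-0.97],[0,0,0],[0,0,0],[0,0,0],[0,0,0]], gripper=[45,45,45,45,45,45,45,45])

```text
time: 35.72
ee_pos: [0.4529, 0.1282, 0.2995]
tcp_rot: [-180.0, -0.1, -180.0]
wrist_force: [1.0, 0.6, -0.4]
opening: 0.0384
grasp_force: 0.0
```

Emit:
send_rows(linear=[[0,0.055,0],[0,0.055,0],[0,0.055,0],[0,0.052,0],[0,0,0],[0,0,0]], twist=[[0,0,0],[0,0,0],[0,0,0],[0,0,0],[0,0,0],[0,0,0]], gripper=[45,45,45,45,45,45])

```text
time: 36.48
ee_pos: [0.4529, 0.3433, 0.2991]
tcp_rot: [-180.0, -0.1, -179.9]
wrist_force: [-0.2, -0.1, -0.2]
opening: 0.0383
grasp_force: 0.0
```

```bash
python3 - <<'E'
from h import *
st();ct=pose("wrist");np.save("w15.npy",ct[1])
i=camera("wrist")[:,:,::-1];cv2.imwrite("pics/w15.png",i)
g=cv2.cvtColor(i,cv2.COLOR_BGR2GRAY)
for n,p in dict(tab=(.487,.345,.064),dial=(.573,.345,.058),cf=(.513,.345,.064)).items(): print(n,proj(ct,p))
u0=int(proj(ct,(.487,.345,.064))[0])
for r in range(100,300,4): print(r,' '.join(f"{v:3d}" for v in g[r,u0-120:u0+124:8]))
E
```

```text
t 36.48 [0.4529 0.3433 0.2991] [-1.7996e+02 -1.2000e-01 -1.7992e+02] F [-0.2 -0.1 -0.2] op 0.0383 g 0.0 q [ 37.1   9.4  21.  101.7   0.   37.1]
tab [325.3952054  190.90257402]
dial [325.18098923 259.03759791]
cf [325.32994297 213.1804801 ]
100 114 117  93  87 181 181 181 181 181 182 182 183 183 184 184 184 184 184 185 184 184 184 185 183 186  24  21  22  22  21  21
104 121 124 100  99 188 189 190 190 187 187 187 185 184 185 184 182 182 182 182 181 182 182 182 180 153  29  23  22  21  23  22
108 118 120 117 185 208 183 185 184 185 184 186 202 185 202 186 184 184 185 183 186 184 186 183 182 159 157  21  22  21  20  19
112 208 120 206 207 208 208 209 207 207 208 207 206 206 206 207 206 205 205 206 207 205 204 181 183 179 163 160  21  22  17 157
116 209 123 210 211 211 211 211 212 210 209 210 208 208 207 209 207 208 207 207 207 206 206 184 183 181 179 160 155 165 156 152
120 186 121 204 204 205 204 204 203 204 201 201 202 202 202 203 202 204 202 205 204 203 204 182 183 182 182 177 161 156 151 207
124  27 121 204 204 207 207 207 207 207 207 205 204 204 204 203 201 202 202 201 201 200 200 
[... 4839 characters left out ...]
 242 242 242 242 248  18  21 113 116  23 146 203 201 200 178
280 205 206 191 210  22  24 114 115  14  12 230 243 243 243 242 242 242 242 242 242 247  17  19 115 115  24  17 204 203 203 180
284 200 204 206   8  24  24  22 134  12  11 230 243 243 243 243 242 242 242 242 242 245  17  26 136  23  22  24 139 201 199 178
288 112 115 123  23  23  23  25 135  14  14 232 243 243 243 243 243 241 241 240 239 237  16  29 102  23  25  23  24 204 201 180
292  90  93  20  25  29  22  24  21  16  14 232 230 230 229 230 229 229 229 229 229 229  18  28  19  24  26  28  24 172 198 177
296  92  93  21  23  24  23  23  24  20  10 232 230 230 230 229 230 229 229 229 229 228  17  28  20  24  24  23  24  50 198 167
```

```bash
python3 - <<'E'
from h import *
i=cv2.imread("pics/w15.png");ct=(get_calibration("wrist"),np.load("w15.npy"));g=cv2.cvtColor(i,cv2.COLOR_BGR2GRAY).astype(int)
for r in (188,196,208): 
    x=np.where(g[r,300:350]<48)[0]+300;print("tab",r,x.min(),x.max(),[onz(ct,(x.min()-.5,r),.068).round(4)[:2],onz(ct,(x.max()+.5,r),.068).round(4)[:2]])
c=g[170:230,328];print([int(v) for v in c]);print("tab end",onz(ct,(328,182.5),.068))
# cover front edge (black strip lower->white) and side edges
for u in (285,345,365): 
    col=g[205:230,u];print(u,[int(v) for v in col])
m=((g>212)&(g<224)).astype(np.uint8);m[:232]=0;m[285:]=0;m[:,:270]=0;m[:,380:]=0
n,l,s,ce=cv2.connectedComponentsWithStats(m);k=1+s[1:,4].argmax();print("disc",s[k],ce[k],onz(ct,ce[k],.035).round(4),onz(ct,ce[k],.058).round(4))
for r in range(234,276,2): print(r,' '.join(f"{v:3d}" for v in g[r,296:362:2]))
E
```

```text
tab 188 322 337 [array([0.4826, 0.3408]), array([0.4825, 0.3581])]
tab 196 322 337 [array([0.4916, 0.3408]), array([0.4916, 0.3582])]
tab 208 318 338 [array([0.5055, 0.3363]), array([0.5054, 0.3595])]
[121, 121, 122, 121, 121, 121, 121, 122, 119, 119, 122, 108, 10, 20, 28, 34, 31, 33, 33, 33, 34, 33, 34, 34, 33, 34, 35, 36, 35, 35, 35, 36, 35, 35, 36, 36, 36, 36, 36, 36, 37, 37, 37, 38, 37, 30, 37, 36, 37, 36, 28, 93, 255, 243, 241, 241, 242, 232, 224, 224]
tab end [0.47637484 0.34777039 0.068     ]
285 [65, 66, 71, 65, 64, 65, 64, 67, 65, 21, 17, 33, 38, 37, 38, 36, 31, 83, 244, 232, 230, 230, 229, 230, 229]
345 [67, 73, 64, 63, 64, 64, 64, 64, 9, 21, 37, 35, 36, 35, 32, 51, 173, 249, 243, 241, 241, 241, 241, 238, 226]
365 [72, 63, 65, 64, 65, 65, 64, 35, 13, 26, 35, 34, 35, 33, 27, 92, 254, 243, 241, 241, 241, 241, 241, 241, 241]
disc [316 238  30  38 712] [330.73876404 252.45505618] [0.5759 0.352  0.035 ] [0.5644 0.3515 0.058 ]
234 242 243 242 242 242 243 242 242 242 242 242 242 242 242 242 242 241 241 242 241 241 241 234 225 242 241 242 241 241 241 241 241 241
236 242 242 242 242
[... 2000 characters left out ...]
 242 227 243 242 242
266 243 243 243 242 242 242 242 242 242 242 242 242 242 242 242 232 218 240 242 218 229 243 242 242 242 242 242 242 242 242 242 242 242
268 243 243 243 243 242 242 242 242 242 242 242 242 216 236 242 238 218 240 242 217 228 243 238 216 243 242 242 242 242 242 242 242 242
270 243 243 243 243 243 243 242 242 242 242 242 232 221 243 242 238 218 236 242 217 228 242 243 230 222 243 242 242 242 242 242 242 242
272 243 243 243 243 243 243 243 243 242 242 240 218 237 242 242 238 218 236 242 217 228 242 242 241 218 236 242 242 242 242 242 242 242
274 243 243 243 243 243 243 243 243 243 242 241 231 242 242 242 239 217 236 241 217 228 242 242 242 243 242 242 242 242 242 242 242 242
```

Emit:
send_rows(linear=[[-0.0411,0.0064,0],[0,0,0.05],[0,0,0.055],[0,0,0.055],[0,0,0.04],[0,0,0.025],[0,0,0.012],[0,0,0]], twist=[[0,0,-0.14],[0,0,0],[0,0,0],[0,0,0],[0,0,0],[0,0,0],[0,0,0],[0,0,0]], gripper=[45,45,45,45,45,45,45,45], grip_force=25)

```text
time: 37.52
ee_pos: [0.4939, 0.3491, 0.0625]
tcp_rot: [-180.0, -0.1, -178.6]
wrist_force: [-0.1, 0.4, 0.8]
opening: 0.0385
grasp_force: 0.0
```

Emit:
send_rows(linear=[[0,0,0],[0,0,0],[0,0,0],[0,0,0],[0,0,0]], twist=[[0,0,0],[0,0,0],[0,0,0],[0,0,0],[0,0,0]], gripper=[0,0,0,0,0])

```text
time: 38.15
ee_pos: [0.4945, 0.3496, 0.0639]
tcp_rot: [-180.0, 0.0, -178.6]
wrist_force: [-0.1, -6.2, 6.4]
opening: 0.0171
grasp_force: 29.6
```

```bash
python3 - <<'E'
from h import *
st()
E
```

```text
t 38.15 [0.4945 0.3496 0.0639] [-1.7999e+02  3.0000e-02 -1.7858e+02] F [-0.1 -6.2  6.4] op 0.0171 g 29.6 q [35.3 12.8 -1.2 76.  -0.  33.8]
```

```bash
python3 - <<'E'
import numpy as np
R=.1465;N=12;k=.7
th=np.radians(np.linspace(0,96,N+1))
for i in range(N):
    df=R*(np.cos(th[i])-np.cos(th[i+1]));du=R*(np.sin(th[i+1])-np.sin(th[i]));p=k*th[i]
    print([round(-df*np.cos(p)-du*np.sin(p),4),0,round(df*np.sin(p)-du*np.cos(p),4)],end=", ")
E
```

```text
[np.float64(-0.0014), 0, np.float64(-0.0204)], [np.float64(-0.0062), 0, np.float64(-0.0195)], [np.float64(-0.0106), 0, np.float64(-0.0175)], [np.float64(-0.0144), 0, np.float64(-0.0145)], [np.float64(-0.0174), 0, np.float64(-0.0107)], [np.float64(-0.0194), 0, np.float64(-0.0063)], [np.float64(-0.0204), 0, np.float64(-0.0016)], [np.float64(-0.0202), 0, np.float64(0.0033)], [np.float64(-0.0188), 0, np.float64(0.0079)], [np.float64(-0.0165), 0, np.float64(0.0121)], [np.float64(-0.0131), 0, np.float64(0.0157)], [np.float64(-0.0091), 0, np.float64(0.0183)],
```

Emit:
send_rows(linear=[[-0.0014,-0.001,-0.0204],[-0.0062,0,-0.0195],[-0.0106,0,-0.0175],[0,0,0]], twist=[[0,-0.56,0],[0,-0.56,0],[0,-0.56,0],[0,0,0]], gripper=[0,0,0,0])

```text
time: 38.65
ee_pos: [0.5073, 0.3497, 0.1243]
tcp_rot: [179.9, 17.0, -178.6]
wrist_force: [4.5, 0.9, -0.3]
opening: 0.0173
grasp_force: 29.8
```

```bash
python3 - <<'E'
from h import *
st();print(bot.get_obs()['torque'].round(2))
E
```

```text
t 38.65 [0.5073 0.3497 0.1243] [ 179.89   16.99 -178.57] F [ 4.5  0.9 -0.3] op 0.0173 g 29.8 q [ 39.    0.  -10.2  66.1 -10.2  36.4]
[-0.06 -0.57  0.07]
```

Emit:
send_rows(linear=[[-0.0144,0,-0.0145],[-0.0174,0,-0.0107],[-0.0194,0,-0.0063],[-0.0204,0,-0.0016],[0,0,0]], twist=[[0,-0.56,0],[0,-0.56,0],[0,-0.56,0],[0,-0.56,0],[0,0,0]], gripper=[0,0,0,0,0])

```text
time: 39.28
ee_pos: [0.558, 0.3509, 0.1838]
tcp_rot: [179.9, 39.1, -178.5]
wrist_force: [2.7, 2.4, -1.7]
opening: 0.0175
grasp_force: 32.4
```

```bash
python3 - <<'E'
from h import *
st();print(bot.get_obs()['torque'].round(2))
E
```

```text
t 39.27 [0.558  0.3509 0.1838] [ 179.93   39.07 -178.53] F [ 2.7  2.4 -1.7] op 0.0175 g 32.4 q [ 41.8 -10.1 -20.3  48.  -24.   33.4]
[0.31 0.26 0.3 ]
```

Emit:
send_rows(linear=[[-0.0202,0,0.0033],[-0.0188,0,0.0079],[-0.0165,0,0.0121],[-0.0131,0,0.0157],[-0.0091,0,0.0183],[0,0,0]], twist=[[0,-0.56,0],[0,-0.56,0],[0,-0.56,0],[0,-0.56,0],[0,-0.56,0],[0,0,0]], gripper=[0,0,0,0,0,0])

```text
time: 40.02
ee_pos: [0.6576, 0.3536, 0.2114]
tcp_rot: [179.4, 67.4, -179.1]
wrist_force: [0.4, -1.6, 9.3]
opening: 0.0173
grasp_force: 38.7
```

```bash
python3 - <<'E'
from h import *
st();print(bot.get_obs()['torque'].round(2))
E
```

```text
t 40.02 [0.6576 0.3536 0.2114] [ 179.43   67.41 -179.13] F [ 0.4 -1.6  9.3] op 0.0173 g 38.7 q [ 40.4 -10.5 -35.8   2.8 -35.5  17.5]
[-0.09 -0.65 -0.24]
```

Emit:
send_rows(linear=[[0,0,0],[0,0,0],[0,0,0],[0,0,-0.02],[0,0,-0.05],[0,0,-0.05],[0,0,0],[0,0,0]], twist=[[0,0,0],[0,0,0],[0,0,0],[0,0,0],[0,0,0],[0,0,0],[0,0.96,0],[0,0.96,0]], gripper=[40,45,45,45,45,45,45,45])

```text
time: 41.02
ee_pos: [0.5435, 0.3504, 0.2552]
tcp_rot: [179.9, 47.8, -178.5]
wrist_force: [0.9, 1.1, 0.2]
opening: 0.0383
grasp_force: 0.0
```

Emit:
send_rows(linear=[[0,0,0],[0,0,0],[0,0,0],[0,0,0],[0,0,0],[0,0,0],[0,0,0]], twist=[[0,0.96,0],[0,0.96,0],[0,0.96,0],[0,0.96,0],[0,0.96,0],[0,0,0],[0,0,0]], gripper=[45,45,45,45,45,45,45])

```text
time: 41.9
ee_pos: [0.5454, 0.3503, 0.2541]
tcp_rot: [-180.0, 0.2, -178.5]
wrist_force: [-0.6, -1.3, 0.8]
opening: 0.0388
grasp_force: 0.0
```

```bash
python3 - <<'E'
from h import *
st();ct=pose("wrist");np.save("w16.npy",ct[1])
i=camera("wrist")[:,:,::-1];cv2.imwrite("pics/w16.png",i)
g=cv2.cvtColor(i,cv2.COLOR_BGR2GRAY).astype(int)
u,v=proj(ct,(.5755,.352,.05));print(u,v)
u,v=int(u),int(v)
for r in range(v-64,v+64,4): print(r,' '.join(f"{q:3d}" for q in g[r,u-64:u+66:4]))
E
```

```text
t 41.9 [0.5454 0.3503 0.2541] [-1.7998e+02  1.5000e-01 -1.7855e+02] F [-0.6 -1.3  0.8] op 0.0388 g 0.0 q [32.8 19.4 28.  98.5 -0.1 31.3]
324.7189053159417 194.8498068979795
130 210 210 213 113 109 108 109 108 109 107 110 110 108 108 109 108 107 107 105 106 106 106 107 105 107 106 106 106 106 105 124 123 124
134 213 196  60  67  67  68  69  67  68  67  67  67  68  69  67  69  69  68  68  67  68  68  67  68  67  68  68  68  68  68  66  78 126
138 174 113 113 113 113 112 112 113 113 113 112 112 112 113 113 113 114 113 113 105  77  76  77  77  75 112 112 111 111 111 111 112 110
142 200 139 115 128 188 187 178 144 145 145 145 146 144 144 145 145 146 146 144 134 102 101 101 103 101 145 144 143 144 143 117 118 145
146 199 137  42  98 240 241 235 141 142 141 141 141 141 141 141 141 141 142 142 142 141 142 141 142 142 140 140 140 141 143  50  70 144
150 211 136  43 102 243 241 140 141 140 140 141 141 139 142 142 140 141 141 141 141 141 141 141 142 141 142 140 141 141 143  51  81 142
154 207 143  43  94 246 241 138 141 140 140 141 141 140 141 142 140 140 142 140 140 141 141 140 141 141 141 140
[... 2724 characters left out ...]
 141  49  60 137 214
238 125 216 140  44  77  75  75  75  74  75  71  72  71  72  72  72  69  72  72  71  70  71  68  71  72  72  68  71  56  50  64 156 214
242 128 135 122 121  33  13  68  67  69  68  69  69  68  68  68  68  69  70  69  68  69  69  68  68  68  67  68  24  18 121 120 134 219
246 125 121 121 122  22  12  68  68  69  69  67  68  68  68  68  68  68  69  68  68  67  68  69  68  69  68  68  16  21 123 121 119 216
250 106 121 120 117  22  14  69  68  68  67  67  67  67  68  69  68  68  67  67  67  67  67  68  68  68  68  66  17  21  88 120 120 168
254 124 121 121  31  18  13  39  25  25  25  24  25 167 163 164 164 144  90  91  91  87  22  23  21  23  24  24  15  21  35 121 120 123
```

```bash
python3 - <<'E'
from h import *
ct=(get_calibration("wrist"),np.load("w16.npy"));g=cv2.cvtColor(cv2.imread("pics/w16.png"),cv2.COLOR_BGR2GRAY)
m=(g<75).astype(np.uint8);m[:145]=0;m[234:]=0;m[:,:285]=0;m[:,:]*=1;m[:,372:]=0
n,l,s,ce=cv2.connectedComponentsWithStats(m);P=[]
for k in range(1,n):
    if s[k,4]>=4:
        p=onz(ct,ce[k],.03);print(s[k].tolist(),ce[k].round(1),p.round(4)); 
        if s[k,4]<60:P.append(p)
        else:
            c=cv2.findContours((l==k).astype(np.uint8),0,2)[0][0]
            print("disc hull", cv2.boundingRect(c))
P=np.array(P)[:,:2]
A=np.c_[2*P,np.ones(len(P))];b=(P**2).sum(1);x=np.linalg.lstsq(A,b,rcond=None)[0];print("centre",x[:2],"r",np.sqrt(x[2]+x[0]**2+x[1]**2), np.abs(np.linalg.norm(P-x[:2],axis=1)).round(4))
print(np.degrees(np.arctan2(P[:,1]-x[1],-(P[:,0]-x[0]))).round(1))
w=(g>150).astype(np.uint8);w[:198]=0;w[218:]=0;w[:,:321]=0;w[:,330:]=0
for r in range(196,222): print(r,[int(v) for v in g[r,310:342]])
E
```

```text
[322, 159, 6, 7, 34] [324.5 161.7] [0.5457 0.351  0.03  ]
[337, 161, 6, 10, 25] [339.6 165.6] [0.5495 0.3668 0.03  ]
[306, 173, 38, 44, 1092] [324.6 191.4] [0.5779 0.3519 0.03  ]
disc hull (306, 173, 38, 44)
[346, 174, 9, 6, 25] [350.1 176.3] [0.5606 0.3783 0.03  ]
[350, 190, 9, 2, 18] [354.  190.5] [0.5761 0.3832 0.03  ]
[346, 202, 8, 6, 23] [349.7 204.1] [0.5915 0.3793 0.03  ]
[308, 210, 6, 8, 21] [310.6 213.8] [0.6037 0.3374 0.03  ]
[336, 211, 6, 7, 17] [338.8 213.9] [0.6031 0.3681 0.03  ]
[324, 218, 2, 5, 10] [324.5 220. ] [0.6105 0.3527 0.03  ]
centre [0.57721115 0.35176402] r 0.03138493511492582 [0.0315 0.0316 0.0313 0.0315 0.031  0.0302 0.0306 0.0333]
[  -1.4   28.5   57.9   87.9  117.4 -151.5  147.7  178.4]
196 [19, 20, 20, 20, 20, 20, 19, 16, 15, 16, 18, 19, 20, 19, 21, 20, 20, 19, 21, 19, 18, 17, 20, 21, 20, 19, 19, 19, 18, 19, 19, 13]
197 [20, 19, 21, 19, 20, 21, 18, 18, 18, 18, 17, 20, 21, 18, 20, 19, 19, 20, 20, 18, 17, 18, 20, 20, 20, 20, 20, 19, 20, 19, 18, 13]
198 [18, 20, 19, 19, 20, 20, 19, 17, 17, 17, 20, 22, 20, 20, 19, 21, 20, 20, 19, 17, 17, 18, 21, 20, 19, 19, 
[... 2769 characters left out ...]
178, 175, 173, 172, 172, 172, 172, 176, 160, 84, 22, 19]
218 [130, 178, 174, 172, 174, 165, 136, 139, 139, 140, 140, 141, 144, 118, 0, 10, 76, 142, 151, 176, 174, 172, 173, 172, 172, 172, 173, 174, 178, 162, 101, 101]
219 [176, 174, 172, 173, 173, 165, 137, 139, 139, 140, 140, 139, 143, 121, 5, 16, 80, 144, 150, 175, 172, 172, 173, 172, 172, 172, 173, 172, 174, 175, 177, 179]
220 [173, 172, 173, 173, 173, 164, 137, 139, 139, 139, 139, 139, 143, 121, 3, 20, 81, 144, 150, 174, 173, 172, 172, 172, 171, 172, 173, 172, 173, 173, 173, 173]
221 [172, 172, 172, 172, 174, 164, 138, 140, 138, 140, 141, 140, 143, 120, 7, 21, 82, 143, 150, 174, 172, 172, 173, 172, 172, 172, 173, 172, 172, 173, 172, 172]
```

Emit:
send_rows(linear=[[-0.0316,0.0009,0],[0,0,0.04],[0,0,0.05],[0,0,0.05],[0,0,0.03],[0,0,0.018],[0,0,0.012],[0,0,0]], twist=[[0,0,0],[0,0,0],[0,0,0],[0,0,0],[0,0,0],[0,0,0],[0,0,0],[0,0,0]], gripper=[45,45,45,45,45,45,45,45], grip_force=30)

```text
time: 42.95
ee_pos: [0.577, 0.352, 0.0551]
tcp_rot: [180.0, 0.1, -178.5]
wrist_force: [0.1, -0.2, -0.5]
opening: 0.0388
grasp_force: 0.0
```

Emit:
send_rows(linear=[[0,0,0],[0,0,0],[0,0,0],[0,0,0],[0,0,0]], twist=[[0,0,0],[0,0,0],[0,0,0],[0,0,0],[0,0,0]], gripper=[0,0,0,0,0])

```text
time: 43.58
ee_pos: [0.5778, 0.3516, 0.0559]
tcp_rot: [-180.0, 0.2, -178.6]
wrist_force: [-1.4, -3.2, 5.9]
opening: 0.0109
grasp_force: 33.2
```

```bash
python3 - <<'E'
from h import *
st()
E
```

```text
t 43.58 [0.5778 0.3516 0.0559] [-1.7999e+02  1.6000e-01 -1.7857e+02] F [-1.4 -3.2  5.9] op 0.0109 g 33.2 q [31.4 22.5 10.1 77.4 -0.1 29.9]
```

Emit:
send_rows(linear=[[0,0,0],[0,0,0],[0,0,0],[0,0,0],[0,0,0]], twist=[[0,0,-1],[0,0,-1],[0,0,-1],[0,0,-1],[0,0,0]], gripper=[0,0,0,0,0])

```text
time: 44.2
ee_pos: [0.5774, 0.3525, 0.0559]
tcp_rot: [-180.0, 0.1, -138.4]
wrist_force: [-2.7, 0.5, 5.4]
opening: 0.0109
grasp_force: 33.1
```

Emit:
send_rows(linear=[[0,0,0],[0,0,0],[0,0,0],[0,0,0],[0,0,0],[0,0,0],[0,0,0],[0,0,0]], twist=[[0,0,-1],[0,0,-1],[0,0,-1],[0,0,-1],[0,0,-1],[0,0,-1],[0,0,-1],[0,0,-1]], gripper=[0,0,0,0,0,0,0,0])

```text
time: 45.2
ee_pos: [0.5757, 0.3527, 0.0559]
tcp_rot: [180.0, 0.1, -58.2]
wrist_force: [-12.5, 0.3, 9.8]
opening: 0.011
grasp_force: 33.7
```

Emit:
send_rows(linear=[[0,0,0],[0,0,0]], twist=[[0,0,0],[0,0,0]], gripper=[0,0])

```text
time: 45.45
ee_pos: [0.5757, 0.3527, 0.0559]
tcp_rot: [180.0, 0.1, -58.5]
wrist_force: [-11.6, -0.3, 9.9]
opening: 0.0112
grasp_force: 33.7
```

```bash
python3 - <<'E'
from h import *
st();print(bot.get_obs()['torque'].round(2))
E
```

```text
t 45.45 [0.5757 0.3527 0.0559] [ 1.7998e+02  1.0000e-01 -5.8480e+01] F [-11.6  -0.3   9.9] op 0.0112 g 33.7 q [ 31.4  22.5  10.   77.5   0.1 -90.1]
[0.02 2.54 0.03]
```

Emit:
send_rows(linear=[[0,0,0],[0,0,0],[0,0,0],[0,0,-0.02],[0,0,-0.05],[0,0,-0.05],[0,0,-0.05],[0,0,-0.028]], twist=[[0,0,0],[0,0,0],[0,0,0],[0,0,0],[0,0,0],[0,0,0],[0,0,0],[0,0,0]], gripper=[30,45,45,45,45,45,45,45])

```text
time: 46.45
ee_pos: [0.5772, 0.352, 0.2574]
tcp_rot: [-179.7, -0.0, -58.6]
wrist_force: [-0.3, 0.2, -1.1]
opening: 0.0383
grasp_force: 0.0
```

Emit:
send_rows(linear=[[0,0,0],[0,0,0],[0,0,0],[0,0,0],[0,0,0],[0,0,0],[0,0,0],[0,0,0]], twist=[[0,0,1],[0,0,1],[0,0,1],[0,0,1],[0,0,1],[0,0,1],[0,0,1],[0,0,1]], gripper=[45,45,45,45,45,45,45,45])

```text
time: 47.45
ee_pos: [0.577, 0.3519, 0.2541]
tcp_rot: [-179.9, 0.1, -138.9]
wrist_force: [0.0, -0.2, -0.5]
opening: 0.0382
grasp_force: 0.0
```

Emit:
send_rows(linear=[[0,0,0],[0,0,0],[0,0,0],[0,0,0],[0.0316,0,0],[0,0,0],[0,0,0]], twist=[[0,0,1],[0,0,1],[0,0,1],[0,0,1],[0,0,0],[0,0,0],[0,0,0]], gripper=[45,45,45,45,45,45,45])

```text
time: 48.32
ee_pos: [0.5457, 0.3512, 0.2536]
tcp_rot: [180.0, 0.2, -178.5]
wrist_force: [0.3, -0.2, -0.3]
opening: 0.0386
grasp_force: 0.0
```

```bash
python3 - <<'E'
from h import *
st();ct=pose("wrist");np.save("w17.npy",ct[1])
i=camera("wrist")[:,:,::-1];cv2.imwrite("pics/w17.png",i)
g=cv2.cvtColor(i,cv2.COLOR_BGR2GRAY).astype(int)
for r in range(156,226,2): print(r,' '.join(f"{q:3d}" for q in g[r,296:362:2]))
# cover position: front rim + tab visible?
p=onz
E
```

```text
t 48.33 [0.5457 0.3512 0.2536] [ 1.7996e+02  1.6000e-01 -1.7853e+02] F [ 0.3 -0.2 -0.3] op 0.0386 g 0.0 q [32.8 19.5 28.1 98.4 -0.1 31.3]
156 140 141 141 140 141 140 140 140 140 140 139 140 142 141 141 141 140 140 140 141 141 140 140 141 139 139 140 140 140 140 139 139 139
158 140 140 139 140 141 141 140 140 140 141 140 140 141 129 101 141 141 140 139 139 139 140 139 140 141 141 141 139 140 140 140 139 139
160 139 140 141 140 141 139 140 140 140 140 140 140 121   9  14  32 144 141 140 140 139 141 138 142 142 140 141 139 140 140 139 140 140
162 140 140 139 140 139 140 141 141 140 140 140 140 122  13  15  24 146 139 140 140 141 134   3  80 140 141 139 140 140 140 140 141 139
164 140 141 140 140 140 139 141 140 140 140 140 140 144  48  20 108 142 141 140 140 143  53  25 147 140 140 140 141 139 139 140 140 140
166 140 140 141 141 140 140 140 140 141 140 139 140 139 142 144 141 140 140 140 141 122  10  88 141 140 141 141 140 140 140 140 139 140
168 140 139 140 141 140 141 139 140 140 140 139 141 140 140 140 140 140 140 140 142   1  42 146 140 140 141 140 139 140 140 140 141 141
170 139 13
[... 3097 characters left out ...]
 171 171 171 171 171
216 171 171 172 163 138 118   6 106 139 138 140 139 139 122  18 144 138 143 152 174 177  79  37 176 172 172 171 171 171 171 173 171 171
218 172 172 172 164 138 136  72 141 139 138 138 139 139 121  18 145 138 173 172 172 172 159 129 174 171 171 171 171 172 172 171 171 171
220 171 171 172 163 138 140 139 138 138 138 138 139 140 119  22 181 173 172 171 171 171 172 172 171 171 171 171 171 171 170 172 172 172
222 171 171 171 164 137 138 137 139 139 137 139 141 141 130 101 176 171 171 171 172 171 172 172 171 171 173 172 171 172 172 171 170 172
224 171 172 171 163 137 139 138 137 137 138 148 172 172 172 173 171 172 172 172 171 172 171 171 171 172 171 171 171 171 170 171 171 171
```

The white mark now points at 60°, the second tick. Next I'll compute the reverse arc to shut the cover.

```bash
python3 - <<'E'
import numpy as np
R=.1465;N=12;k=.7
th=np.radians(np.linspace(0,96,N+1))
for i in range(N,0,-1):
    df=R*(np.cos(th[i])-np.cos(th[i-1]));du=R*(np.sin(th[i-1])-np.sin(th[i]));p=k*th[i]
    print([float(round(-df*np.cos(p)-du*np.sin(p),4)),0,float(round(df*np.sin(p)-du*np.cos(p),4))],end=", ")
E
```

```text
[0.0073, 0, -0.0191], [0.0115, 0, -0.0169], [0.0152, 0, -0.0137], [0.018, 0, -0.0097], [0.0198, 0, -0.0052], [0.0204, 0, -0.0004], [0.02, 0, 0.0044], [0.0184, 0, 0.009], [0.0157, 0, 0.013], [0.0122, 0, 0.0164], [0.0081, 0, 0.0188], [0.0034, 0, 0.0202],
```

Emit:
send_rows(linear=[[0,0,0],[0,0,0],[0,0,0],[0,0,0],[0,0,0],[0,0,0],[0,0,0],[0,0,0]], twist=[[0,-0.96,0],[0,-0.96,0],[0,-0.96,0],[0,-0.96,0],[0,-0.96,0],[0,-0.96,0],[0,-0.96,0],[0,0,0]], gripper=[45,45,45,45,45,45,45,45], grip_force=25)

```text
time: 49.38
ee_pos: [0.5437, 0.35, 0.2461]
tcp_rot: [-179.1, 66.7, -177.7]
wrist_force: [0.2, -0.8, -0.1]
opening: 0.0385
grasp_force: 0.0
```

```bash
python3 - <<'E'
from h import *
st()
R_=R.from_euler('xyz',bot.get_obs()['tcp_rot'],degrees=True).as_matrix();print("after +.12:",bot.get_obs()['ee_pos']+.12*R_[:,2])
ct=pose("wrist");i=camera("wrist")[:,:,::-1];cv2.imwrite("pics/w18.png",i)
u,v=proj(ct,(.6576,.3536,.2114));print(u,v);g=cv2.cvtColor(i,cv2.COLOR_BGR2GRAY);u,v=int(u),int(v)
for r in range(v-50,min(v+50,399),5): print(r,' '.join(f"{q:3d}" for q in g[r,u-60:u+61:4]))
E
```

```text
t 49.38 [0.5437 0.35   0.2461] [-179.11   66.72 -177.66] F [ 0.2 -0.8 -0.1] op 0.0385 g 0.0 q [ 49.4 -24.9 -41.   16.6 -43.1  23.3]
after +.12: [0.65389239 0.35262759 0.19865556]
324.2740370865268 208.6785922071319
158 160 159 158 159 158 160 157 158 158 158 157 158 157 159 159 157 157 158 132 128 156 157 156 155 156 157 157 157 156 157 157
163   4   3   5  38  37  37  38  39  37  37  38  38  39  77  76  77  75  78  64  63  75  75  75 116 117 116 117 117 115 115 114
168  16  14  16  18  17  15  19  16  17  18  18  17  18  18  17  16  16  18  18  18  18  17  17  17  18  16  17  18  17  15  18
173  25  25  26  26  27  27  25  16  18  17  18  17  18  11  13  13  12  10  15  14  12  13  12  13  13  12  11  13  13  14  13
178 160 163 164 165 165 164 162 160 163 164 164 163 168  17  17  17  17  17  10  77 162 161 162 165 162 161 162 162 162 163 163
183 164 164 164 163 162 164 162 164 162 163 162 163 168  18  18  18  15  17  11  76 161 160 162 163 159 157 162 163 161 159 160
188 164 166 164 163 163 163 162 164 165 164 165 166 170  18  19  19  17  17  11  77 163 163 162 162 165 162 161 163 1
[... 974 characters left out ...]
 244 244 244 244 244 244 244 244 244 244 244 244 240 145 146
233 244 244 244 244 244 244 244 244 244 244 244 244 244 244 244 244 244 244 244 244 244 244 244 244 244 244 244 244 240 145 148
238 245 247 248 249 246 244 244 244 244 244 244 244 244 244 244 244 244 244 244 244 244 244 244 244 244 244 246 248 243 145 147
243  40  55  56   6   0 244 244 244 243 244 244 244 244 244 244 244 244 244 244 244 244 244 244 244 244 244   0   7  55  56  51
248  54  55  57  10   0 244 244 244 244 244 244 244 244 244 244 244 244 244 244 244 244 244 244 244 244 244   0   9  60  55  56
253  55  55  34  11   0 245 244 244 244 244 244 244 244 244 244 244 244 244 244 244 244 244 244 244 244 244   0   9  14  55  55
```

Emit:
send_rows(linear=[[0,0,0],[0,0,0]], twist=[[0,0,0],[0,0,0]], gripper=[45,45])

```text
time: 49.68
ee_pos: [0.5467, 0.3519, 0.2556]
tcp_rot: [179.7, 67.1, -178.8]
wrist_force: [-0.0, -0.2, -0.9]
opening: 0.0384
grasp_force: 0.0
```

```bash
python3 - <<'E'
from h import *
st();o=bot.get_obs()
M=R.from_euler('xyz',o['tcp_rot'],degrees=True).as_matrix();print("go (tool)",(M.T@(np.array([.6576,.3536,.2114])-o['ee_pos'])).round(4))
# rotation to nominal frame: roll 180, pitch 67.2, yaw -178.55
N=R.from_euler('xyz',[180,67.2,-178.55],degrees=True).as_matrix();print("rot",(R.from_matrix(M.T@N).as_rotvec(degrees=True)/10).round(3))
E
```

```text
t 49.67 [0.5467 0.3519 0.2556] [ 179.7    67.11 -178.84] F [-0.  -0.2 -0.9] op 0.0384 g 0.0 q [ 49.3 -24.8 -40.3  16.7 -43.1  23.4]
go (tool) [-0.0024 -0.0012  0.1194]
rot [ 0.003 -0.009 -0.011]
```

Emit:
send_rows(linear=[[-0.0024,-0.0005,0.02],[0,0,0.035],[0,0,0.035],[0,0,0.02],[0,0,0.009],[0,0,0],[0,0,0]], twist=[[0,0,0],[0,0,0],[0,0,0],[0,0,0],[0,0,0],[0,0,0],[0,0,0]], gripper=[45,45,45,45,45,45,45])

```text
time: 50.55
ee_pos: [0.6558, 0.3539, 0.2091]
tcp_rot: [180.0, 67.1, -178.6]
wrist_force: [0.3, 0.3, 0.2]
opening: 0.0385
grasp_force: 0.0
```

Emit:
send_rows(linear=[[0,0,0],[0,0,0],[0,0,0],[0,0,0],[0,0,0]], twist=[[0,0,0],[0,0,0],[0,0,0],[0,0,0],[0,0,0]], gripper=[0,0,0,0,0])

```text
time: 51.18
ee_pos: [0.6562, 0.3536, 0.209]
tcp_rot: [179.9, 67.1, -178.6]
wrist_force: [-1.1, -2.7, 3.6]
opening: 0.0173
grasp_force: 29.1
```

```bash
python3 - <<'E'
from h import *
st()
E
```

```text
t 51.17 [0.6562 0.3536 0.209 ] [ 179.95   67.13 -178.6 ] F [-1.1 -2.7  3.6] op 0.0173 g 29.1 q [ 40.5 -10.5 -35.9   3.1 -35.5  17.5]
```

Tab gripped. Now the reverse arc.

Emit:
send_rows(linear=[[0.0073,0,-0.0191],[0.0115,0,-0.0169],[0.0152,0,-0.0137],[0.018,0,-0.0097],[0,0,0]], twist=[[0,0.56,0],[0,0.56,0],[0,0.56,0],[0,0.56,0],[0,0,0]], gripper=[0,0,0,0,0])

```text
time: 51.8
ee_pos: [0.5764, 0.3516, 0.1943]
tcp_rot: [-179.9, 44.6, -178.5]
wrist_force: [-5.8, -3.3, 5.1]
opening: 0.0176
grasp_force: 31.3
```

Emit:
send_rows(linear=[[0.0198,0,-0.0052],[0.0204,0,-0.0004],[0.02,0,0.0044],[0.0184,0,0.009],[0,0,0]], twist=[[0,0.56,0],[0,0.56,0],[0,0.56,0],[0,0.56,0],[0,0,0]], gripper=[0,0,0,0,0])

```text
time: 52.42
ee_pos: [0.516, 0.35, 0.1397]
tcp_rot: [-179.9, 22.2, -178.4]
wrist_force: [-12.2, -4.7, 8.5]
opening: 0.0172
grasp_force: 36.3
```

```bash
python3 - <<'E'
from h import *
st();print(bot.get_obs()['torque'].round(2))
E
```

```text
t 52.42 [0.516  0.35   0.1397] [-179.94   22.18 -178.44] F [-12.2  -4.7   8.5] op 0.0172 g 36.3 q [ 40.   -2.9 -12.5  62.7 -13.6  36.4]
[-0.84  1.73 -0.41]
```

Emit:
send_rows(linear=[[0.0172,0,0.0125],[0.0127,0,0.0162],[0.0081,0,0.0188],[0,0,0]], twist=[[0,0.56,0],[0,0.56,0],[0,0.56,0],[0,0,0]], gripper=[0,0,0,0])

```text
time: 52.92
ee_pos: [0.4927, 0.3493, 0.0801]
tcp_rot: [-179.9, 5.3, -178.5]
wrist_force: [-7.1, -0.4, 2.0]
opening: 0.0176
grasp_force: 37.6
```

Emit:
send_rows(linear=[[0.0015,0,0.01],[0.001,0,0.008],[0,0,0]], twist=[[0,0.28,0],[0,0.28,0],[0,0,0]], gripper=[0,0,0])

```text
time: 53.3
ee_pos: [0.4915, 0.3493, 0.0631]
tcp_rot: [-179.9, -0.2, -178.4]
wrist_force: [-7.0, -1.0, 0.9]
opening: 0.0172
grasp_force: 36.6
```

```bash
python3 - <<'E'
from h import *
st();print(bot.get_obs()['torque'].round(2))
E
```

```text
t 53.3 [0.4915 0.3493 0.0631] [-179.93   -0.21 -178.44] F [-7.  -1.   0.9] op 0.0172 g 36.6 q [35.4 12.7 -1.4 76.1  0.1 33.8]
[-0.15  1.16  0.17]
```

Emit:
send_rows(linear=[[0,0,0.0015],[0,0,0.0015],[0,0,0]], twist=[[0,0,0],[0,0,0],[0,0,0]], gripper=[0,0,0])

```text
time: 53.68
ee_pos: [0.4915, 0.3493, 0.061]
tcp_rot: [-179.9, -0.1, -178.4]
wrist_force: [-7.5, -1.6, 1.9]
opening: 0.0172
grasp_force: 36.7
```

Emit:
send_rows(linear=[[0,0,0.0015],[0,0,0.001],[0,0,0]], twist=[[0,0,0],[0,0,0],[0,0,0]], gripper=[0,0,0])

```text
time: 54.05
ee_pos: [0.4915, 0.3493, 0.0586]
tcp_rot: [-180.0, -0.1, -178.4]
wrist_force: [-7.2, -1.7, 2.2]
opening: 0.0178
grasp_force: 36.6
```

Emit:
send_rows(linear=[[0,0,0.0015],[0,0,0.0015],[0,0,0]], twist=[[0,0,0],[0,0,0],[0,0,0]], gripper=[0,0,0])

```text
time: 54.42
ee_pos: [0.4917, 0.3493, 0.0555]
tcp_rot: [-180.0, -0.1, -178.4]
wrist_force: [-5.5, -1.8, 1.5]
opening: 0.0179
grasp_force: 36.6
```

Emit:
send_rows(linear=[[0,0,0.0015],[0,0,0.001],[0,0,0]], twist=[[0,0,0],[0,0,0],[0,0,0]], gripper=[0,0,0])

```text
time: 54.8
ee_pos: [0.4917, 0.3493, 0.0532]
tcp_rot: [-180.0, -0.0, -178.4]
wrist_force: [-6.3, -2.1, 1.7]
opening: 0.0176
grasp_force: 36.6
```

Emit:
send_rows(linear=[[0,0,0.0015],[0,0,0.0015],[0,0,0]], twist=[[0,0,0],[0,0,0],[0,0,0]], gripper=[0,0,0])

```text
time: 55.18
ee_pos: [0.4919, 0.3493, 0.0505]
tcp_rot: [-180.0, -0.0, -178.4]
wrist_force: [-5.6, -2.6, 3.8]
opening: 0.017
grasp_force: 36.8
```

```bash
python3 - <<'E'
from h import *
st();ct=pose("wrist");i=camera("wrist")[:,:,::-1];cv2.imwrite("pics/w19.png",i)
g=cv2.cvtColor(i,cv2.COLOR_BGR2GRAY)
for z in (.068,.078): print(z,[proj(ct,(.5155+.005*0,y,z)).round(1).tolist() for y in (.30,.3505,.40)],proj(ct,(.476,.3495,z)).round(1))
for u in (250,290,370,400): print(u,[int(q) for q in g[150:330:5,u]])
E
```

```text
t 55.17 [0.4919 0.3493 0.0505] [-1.7996e+02 -2.0000e-02 -1.7845e+02] F [-5.6 -2.6  3.8] op 0.017 g 36.8 q [35.4 12.9 -2.6 74.6 -0.  33.8]
0.068 [[193.6, 345.6], [324.1, 348.7], [451.2, 351.7]] [324.3 256.7]
0.078 [[183.5, 365.5], [324.0, 368.7], [461.0, 371.9]] [324.3 270.9]
250 [186, 187, 194, 189, 201, 108, 109, 110, 110, 109, 110, 111, 111, 110, 108, 109, 111, 108, 106, 105, 109, 108, 105, 110, 57, 56, 59, 58, 59, 21, 20, 21, 21, 17, 21, 21]
290 [186, 186, 193, 188, 105, 110, 107, 109, 108, 111, 110, 112, 110, 109, 110, 106, 110, 110, 104, 104, 104, 103, 105, 104, 103, 104, 125, 15, 21, 20, 20, 20, 19, 18, 13, 16]
370 [108, 109, 110, 109, 112, 110, 109, 109, 112, 109, 105, 110, 109, 112, 110, 109, 110, 112, 109, 111, 18, 20, 26, 24, 21, 21, 22, 19, 21, 22, 20, 22, 21, 18, 21, 21]
400 [188, 189, 191, 191, 109, 112, 110, 107, 111, 108, 109, 110, 108, 112, 111, 109, 111, 112, 109, 111, 109, 113, 111, 106, 56, 59, 58, 59, 60, 22, 21, 22, 23, 17, 22, 22]
```

```bash
python3 - <<'E'
from h import *
g=cv2.cvtColor(cv2.imread("pics/w19.png"),cv2.COLOR_BGR2GRAY)
for u in (318,324,330): print(u,[int(q) for q in g[220:330:3,u]])
for r in (262,270,280,290,300): print(r,[int(q) for q in g[r,276:374:3]])
E
```

```text
318 [109, 107, 105, 111, 110, 109, 106, 107, 106, 107, 109, 11, 15, 25, 32, 36, 36, 37, 36, 38, 37, 37, 38, 38, 39, 39, 39, 39, 39, 40, 41, 41, 40, 40, 40, 39, 40]
324 [110, 107, 106, 109, 110, 112, 106, 108, 106, 106, 107, 13, 14, 25, 33, 35, 37, 35, 34, 36, 37, 38, 37, 37, 37, 37, 38, 39, 39, 39, 39, 37, 39, 38, 38, 38, 37]
330 [109, 107, 106, 111, 111, 112, 106, 109, 108, 107, 108, 14, 15, 24, 32, 34, 37, 36, 36, 35, 37, 36, 37, 37, 37, 37, 37, 35, 36, 36, 37, 36, 36, 37, 36, 37, 36]
262 [22, 20, 19, 106, 104, 104, 104, 66, 12, 15, 18, 20, 33, 33, 32, 34, 33, 33, 32, 31, 31, 31, 31, 27, 16, 42, 104, 104, 103, 105, 16, 21, 21]
270 [21, 21, 65, 104, 104, 104, 106, 15, 18, 17, 17, 16, 37, 37, 36, 37, 35, 36, 36, 36, 36, 35, 33, 28, 17, 17, 108, 103, 104, 103, 95, 22, 22]
280 [20, 22, 17, 20, 122, 124, 110, 25, 12, 16, 39, 38, 38, 39, 37, 38, 37, 35, 37, 37, 36, 34, 32, 27, 11, 51, 76, 124, 118, 27, 20, 21, 23]
290 [22, 19, 20, 22, 21, 20, 20, 25, 13, 15, 41, 39, 37, 39, 38, 39, 37, 38, 38, 37, 37, 35, 32, 25, 13, 50, 27, 16, 21, 22, 21, 21, 25]
300 [21, 21, 20, 21, 22, 17, 15, 25, 13, 28, 41, 40, 40, 39, 40, 39, 39, 39, 37, 34, 34, 36, 33, 25, 15, 45, 22, 18, 22, 21, 20, 21, 21]
```

Emit:
send_rows(linear=[[0,0,0.0015],[0,0,0.0015],[0,0,0]], twist=[[0,0,0],[0,0,0],[0,0,0]], gripper=[0,0,0])

```text
time: 55.6
ee_pos: [0.4921, 0.3495, 0.0499]
tcp_rot: [180.0, 0.1, -178.4]
wrist_force: [-12.5, -6.4, 20.5]
opening: 0.0173
grasp_force: 38.5
```

Emit:
send_rows(linear=[[0,0,0.001],[0,0,0.001],[0,0,0]], twist=[[0,0,0],[0,0,0],[0,0,0]], gripper=[0,0,0])

```text
time: 55.98
ee_pos: [0.4921, 0.3496, 0.0495]
tcp_rot: [179.9, 0.1, -178.4]
wrist_force: [-16.6, -9.7, 31.6]
opening: 0.0173
grasp_force: 39.6
```

Emit:
send_rows(linear=[[0,0,-0.002],[0,0,0],[0,0,0],[0,0,0],[0,0,-0.03],[0,0,-0.05],[0,0,-0.05],[0,0,-0.05]], twist=[[0,0,0],[0,0,0],[0,0,0],[0,0,0],[0,0,0],[0,0,0],[0,0,0],[0,0,0]], gripper=[0,35,45,45,45,45,45,45])

```text
time: 56.98
ee_pos: [0.4926, 0.3494, 0.2292]
tcp_rot: [-180.0, -0.1, -178.5]
wrist_force: [0.5, 0.5, 0.4]
opening: 0.0383
grasp_force: 0.0
```

Emit:
send_rows(linear=[[0.0195,-0.003,-0.034],[0.0197,-0.0035,-0.034],[0,0,0],[0,0,0],[0,0,0]], twist=[[0,0,0],[0,0,0.15],[0,0,0],[0,0,0],[0,0,0]], gripper=[45,45,45,45,45])

```text
time: 57.6
ee_pos: [0.4538, 0.3418, 0.2943]
tcp_rot: [-179.9, -0.2, 180.0]
wrist_force: [0.4, 0.1, -0.1]
opening: 0.0385
grasp_force: 0.0
```

```bash
python3 - <<'E'
from h import *
st();ct=pose("wrist");np.save("w20.npy",ct[1]);i=camera("wrist")[:,:,::-1];cv2.imwrite("pics/w20.png",i)
for n in ("w15","w20"):
    c=(get_calibration("wrist"),np.load(n+".npy"));g=cv2.cvtColor(cv2.imread(f"pics/{n}.png"),cv2.COLOR_BGR2GRAY)
    print(n,"pred tab end",proj(c,(.4764,.3485,.068)).round(1),"edge",proj(c,(.5155,.36,.066)).round(1),[int(q) for q in g[176:230,328]])
    m=((g>208)&(g<228)).astype(np.uint8);
    for r in (240,246,252,258,264): print(r,[int(q) for q in g[r,308:356:3]])
E
```

```text
t 57.6 [0.4538 0.3418 0.2943] [-179.9    -0.23  179.97] F [ 0.4  0.1 -0.1] op 0.0385 g 0.0 q [3.700e+01 9.300e+00 2.030e+01 1.013e+02 1.000e-01 3.700e+01]
w15 pred tab end [328.7 182.5] edge [338.8 215.9] [121, 122, 119, 119, 122, 108, 10, 20, 28, 34, 31, 33, 33, 33, 34, 33, 34, 34, 33, 34, 35, 36, 35, 35, 35, 36, 35, 35, 36, 36, 36, 36, 36, 36, 37, 37, 37, 38, 37, 30, 37, 36, 37, 36, 28, 93, 255, 243, 241, 241, 242, 232, 224, 224]
240 [242, 242, 242, 242, 242, 218, 220, 219, 219, 218, 217, 238, 241, 241, 215, 226]
246 [242, 242, 242, 216, 219, 219, 219, 219, 219, 219, 219, 218, 217, 242, 241, 241]
252 [242, 242, 241, 219, 219, 218, 220, 219, 219, 219, 218, 219, 218, 240, 242, 229]
258 [242, 242, 242, 219, 219, 219, 220, 220, 220, 219, 219, 219, 219, 242, 242, 242]
264 [242, 242, 242, 242, 243, 220, 219, 225, 237, 218, 221, 243, 242, 242, 242, 236]
w20 pred tab end [330.4 183.3] edge [340.6 217.1] [121, 121, 119, 118, 117, 119, 86, 11, 21, 31, 34, 33, 33, 34, 32, 33, 34, 34, 34, 34, 34, 34, 34, 35, 34, 35, 36, 35, 36, 35, 37, 36, 36, 36, 37, 37, 39, 38, 38, 37, 29, 36, 37, 37, 36, 31, 71, 223, 246, 241, 241, 241, 241, 240]
240 [242, 242, 242, 241, 242, 242, 228, 218, 219, 218, 216, 240, 241, 240, 241, 228]
246 [242, 241, 242, 242, 217, 218, 219, 218, 218, 218, 218, 218, 216, 241, 241, 241]
252 [242, 241, 242, 229, 218, 218, 218, 217, 218, 218, 217, 217, 219, 237, 242, 231]
258 [242, 241, 241, 238, 218, 218, 218, 217, 217, 218, 225, 243, 243, 227, 242, 241]
264 [241, 241, 242, 223, 218, 219, 218, 218, 218, 220, 218, 218, 237, 242, 243, 220]
```

Emit:
send_rows(linear=[[-0.0058,-0.0488,-0.0033],[-0.0058,-0.0488,-0.0033],[-0.0058,-0.0488,-0.0033],[-0.0058,-0.0488,-0.0033],[-0.0058,-0.0488,-0.0033],[-0.0058,-0.0488,-0.0033],[-0.0058,-0.0488,-0.0033],[-0.0058,-0.0488,-0.0033]], twist=[[0,0,0],[0,0,0],[0,0,0],[0,0,0],[0,0,0],[0,0,0],[0,0,0],[0,0,0]], gripper=[45,45,45,45,45,45,45,45])

```text
time: 58.65
ee_pos: [0.4999, -0.0503, 0.3218]
tcp_rot: [-180.0, -0.2, 180.0]
wrist_force: [0.0, 2.3, 0.2]
opening: 0.0382
grasp_force: 0.0
```

Emit:
send_rows(linear=[[0,-0.08,0],[0,0,0],[0,0,0],[0,0,0]], twist=[[0,0,0],[0,0,0],[0,0,0],[0,0,0]], gripper=[45,45,45,45])

```text
time: 59.15
ee_pos: [0.4999, -0.11, 0.3223]
tcp_rot: [-180.0, -0.1, -179.9]
wrist_force: [-0.7, 0.4, 0.3]
opening: 0.0382
grasp_force: 0.0
```

```bash
python3 - <<'E'
from h import *
st();ct=pose("wrist");np.save("w21.npy",ct[1]);i=camera("wrist")[:,:,::-1];cv2.imwrite("pics/w21.png",i)
hsv=cv2.cvtColor(i,cv2.COLOR_BGR2HSV)
m=((hsv[...,0]<14)&(hsv[...,1]>150)&(hsv[...,2]>140)).astype(np.uint8)*255
for k in cv2.findContours(m,0,2)[0]:
    if cv2.contourArea(k)>200:
        r=cv2.minAreaRect(k);P=np.array([onz(ct,p,.074) for p in cv2.boxPoints(r)]);print(r,P.mean(0).round(4))
a=np.radians(2.75);Rm=np.array([[np.cos(a),-np.sin(a)],[np.sin(a),np.cos(a)]]);inv=lambda p:(Rm.T@(p[:2]-[.505,.072])).round(4)
W=lambda x,y,z:np.r_[np.array([.505,.072])+Rm@[x,y],z]
for k in rod(i,ct):
    if cv2.contourArea(k)>100:
        r=cv2.minAreaRect(k);P=np.array([inv(onz(ct,p,.062)) for p in cv2.boxPoints(r)]);print("brown",r,P.tolist())
g=cv2.cvtColor(i,cv2.COLOR_BGR2GRAY)
for y in (-.12,-.05,-.02,.0,.03,.05,.11,.145,.155,.17):
    u,v=proj(ct,W(-.06,y,.052));u,v=int(round(u)),int(round(v));print(y,u,v,[int(q) for q in g[max(v-14,0):v+15,u]] if 0<=u<640 else '')
E
```

```text
t 59.15 [ 0.4999 -0.11    0.3223] [-1.7999e+02 -1.5000e-01 -1.7995e+02] F [-0.7  0.4  0.3] op 0.0382 g 0.0 q [-12.4   2.4  16.1 103.8  -0.  -12.4]
((418.5, 163.0), (70.0, 45.0), 90.0) [ 0.5064 -0.0047  0.074 ]
((556.6307983398438, 158.453857421875), (44.77653884887695, 76.90153503417969), 7.125016689300537) [0.5013 0.1477 0.074 ]
brown ((534.0, 329.5), (13.0, 18.0), 90.0) [[0.2219, 0.0741], [0.223, 0.0979], [0.2437, 0.1007], [0.2426, 0.0766]]
brown ((570.3140258789062, 339.2861022949219), (45.05638885498047, 28.144014358520508), 35.75389099121094) [[0.2462, 0.1021], [0.2112, 0.1188], [0.2552, 0.1742], [0.2922, 0.1583]]
brown ((554.5953979492188, 184.7169189453125), (17.36211585998535, 37.83055114746094), 86.8201675415039) [[0.0222, 0.0622], [0.0217, 0.1055], [0.0428, 0.11], [0.0434, 0.066]]
brown ((418.5167541503906, 164.29803466796875), (36.37063980102539, 65.4576416015625), 1.3639276027679443) [[0.0386, -0.0946], [-0.038, -0.094], [-0.0351, -0.0535], [0.0416, -0.0517]]
brown ((564.5, 136.5), (19.0, 33.0), 90.0) [[-0.035, 0.069], [-0.0333, 0.1057], [-0.0119, 0.1092], [-0.0136, 0.072
[... 1679 characters left out ...]
104 [114, 116, 115, 116, 116, 115, 114, 110, 89, 86, 111, 134, 151, 174, 185, 184, 180, 182, 172, 120, 110, 51, 38, 39, 39, 39, 39, 38, 45]
0.11 582 102 [35, 34, 36, 36, 36, 34, 34, 54, 123, 139, 161, 175, 192, 203, 200, 190, 185, 177, 116, 28, 35, 35, 35, 36, 35, 35, 36, 33, 34]
0.145 614 100 [34, 34, 36, 38, 38, 36, 35, 34, 34, 35, 33, 32, 33, 33, 31, 34, 34, 36, 38, 38, 35, 35, 36, 34, 35, 35, 35, 35, 36]
0.155 623 100 [33, 34, 35, 36, 36, 32, 31, 37, 38, 47, 48, 55, 62, 66, 82, 79, 88, 90, 92, 94, 93, 89, 86, 85, 87, 84, 82, 84, 84]
0.17 637 99 [195, 196, 197, 194, 196, 194, 192, 195, 196, 195, 192, 195, 186, 185, 187, 190, 192, 196, 197, 192, 193, 200, 200, 195, 193, 193, 190, 193, 200]
```

The knob's shoulder sits on the plate (rack y about -0.137), the rod runs along the hole line past both eyes, and the pots match their placed positions. The cover is shut and the dial is at the second tick, so I'm handing in.

```bash
python3 -c "
from workcell import ticket
print(ticket.job_done())"
```

```text
the job is handed in; nothing more can be done
None
```

I handed the job in at about 59 s, and `job_done()` returned no verdict: both eyed pots stand in the outer wells with the rod home through both plates and eyes, the dial is at the second click (it started at the sixth), the cover is shut, and I moved nothing else on the shelf.

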